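Pry open the tin and clip the extension bar into the sloping holder

TASK

Use the scraper's thin blade to lever open the clear lid of the tin until it stands up on its own, then lay the scraper flat on the bench. Take the steel extension bar out of the tin and push it down past the sprung jaw of the sloping holder until it sits fully home in the fork clip, lying along the slope with the jaw closed over it. Leave the lid open and everything else where it is.

Things in the scene. Friction and masses are not known exactly. Their poses are not given: they have to be found in the camera images.
- scraper: Loose scraper lying on the bench, blade roughly away from the robot: wooden handle 90 x 24 x 22 mm (x, y, z), thin steel blade 60 mm long, 32 wide, 2.5 thick, running on from its +x end at mid height (11 mm above the underside). Origin: centre of the handle's underside; x towards the blade. Balances 25 mm ahead of the origin.
- blade_tip (a point): Middle of the blade's front edge, 105 mm ahead of the scraper's origin and 11 mm above its underside.
- tin: Grey metal tin fixed to the bench, left or right of the middle (the holder is on the other side): 150 x 90 x 45 mm high, walls 5, floor 4. Origin: centre of its underside; x away from the robot. Two black saddles inside (40 mm either side of the centre along x, 12 mm thick, cheeks up to 29 mm above the bench) carry the bar along x.
- notch (a point): Middle of the pry notch in the outer face of the tin's front wall, 40 mm above the bench. The notch is 52 mm wide and 10 mm high, from 35 mm above the bench up to the lid's underside.
- lid (a joint): Angle of the tin's flat clear lid (150 x 90 x 5 mm, grey rim, flush with the tin's walls, no handle), rad: 0 shut, 1.57 upright, 1.9 stop. It hinges on the tin's far (+x) edge and stays wherever it is left.
- lid_hinge (a point): Middle of the lid's hinge axis (along the tin's y), 75 mm beyond the tin's origin and 45 mm above the bench.
- lid_edge (a point): Middle of the lower front edge of the lid, 150 mm from the hinge; moves with the lid.
- bar: Loose steel extension bar, 190 g: a round shaft 16 mm in diameter and 120 mm long along x, with a 9 mm square stub 10 mm long at its +x end. It starts in the tin, under the lid, seen through it. Origin: on the underside of the shaft, at mid length.
- bar_mid (a point): Centre of the shaft: middle of its length, on its axis. In the shut tin it lies 28 mm above the bench.
- holder: Sloping wooden holder fixed to the bench, 200 x 120 mm; its board slopes at 25 degrees and rises away from the robot. On it stands the clip: two equal forks, each 20 mm wide, 35 mm up and down the slope from its middle, so that fingers fit between them. Origin: centre of its underside.
- clip_seat (a point): Where the shaft's centre lies when home in the clip: 38 mm above the board, 94 mm above the bench. Axes: x up the slope, along the bar; y left; z square out of the board: push along -z, starting above z = +38 mm. Fixed prongs: inner face y = -10, flared out above z = +12. Floor z = -8. A foot stop at x = -66 keeps the bar from sliding down.
- jaw (a joint): Angle of the sprung steel jaw on the clip's +y side (one jaw serves both forks), rad: 0 closed, grows as it is pushed aside to +y; the bar pushes it to about 0.12 on its way in, with some 10 N. Its noses overhang the bar 9 mm above the bar's axis and reach in to y = +2.5 mm of the seat; ramps above them open to y = +11 at z = +29.
- spanner: Bystander: steel spanner, 170 mm, lying on the bench. Origin: centre of underside.
- driver: Bystander: screwdriver, 190 mm, lying on the bench. Origin: centre of underside.
- socket: Bystander: steel socket, 30 mm wide, 35 mm high, upright. Origin: centre of underside.
- tape: Bystander: black ring of tape, 64 mm wide, 22 mm high. Origin: centre of underside.
- jar: Bystander: small jar, 60 mm wide, 70 mm high. Origin: centre of underside.
- spray: Bystander: can, 60 mm wide, 190 mm high. Origin: centre of underside.
- oil: Bystander: oil bottle, 56 mm wide, 140 mm high. Origin: centre of underside.
- lamp_tube (a point): Middle of a white lamp tube (24 mm thick, 140 mm long across the slope, 235 mm above the bench) fixed to the holder by a post at its back. It hangs 16 mm beyond the clip seat, so a gripper coming straight down would hit it: come from the robot's side, tilted square to the board.
Mind the look-alikes: they are no part of the job. There is more than one size of the holder; the job needs the smaller.

How it is judged (in metres and radians):
On the way, in this order (a step that is already met when the one before it is completed fails the run):
1. the lid is levered up by the scraper, not by the fingers (value of joint lid above 0.3 rad and contact force between scraper and lid above 0.2 N and contact force between the fingers and lid below 0.3 N), for 0.1 s.
2. the bar is pushed down between prong and jaw, pressing the jaw aside (value of joint jaw above 0.06 rad and contact force between bar and jaw above 0.5 N), for 0.02 s.
At the end, for the whole second after the job is handed in: Lid open beyond 1.2 rad; scraper at rest flat on the bench (handle underside below 12 mm, tip below 30 mm); bar at rest in the clip: middle within 12 mm of the seat along the slope, 4 mm across and in depth, aligned to 0.08 rad; jaw closed over it (below 0.07 rad) (value of joint lid above 1.2 rad and height (world z) of scraper below 0.012 m and height (world z) of blade_tip below 0.03 m and linear speed of each of scraper, bar below 0.02 m/s and x of bar_mid in the frame of clip_seat between -0.012 and 0.012 m and y of bar_mid in the frame of clip_seat between -0.004 and 0.004 m and z of bar_mid in the frame of clip_seat between -0.004 and 0.004 m and angle between the x axis of bar and the x axis of clip_seat, either way round below 0.08 rad and value of joint jaw below 0.07 rad); the robot touches nothing.
It fails at once if one of the seven bystanders is shoved more than 40 mm (distance of any of spanner, driver, socket, tape, jar, spray, oil from where it was at the start of the episode above 0.04 m).
It also fails if it takes over 64 s, if anything falls off the work surface, if the arm or the gripper's body presses on something with over 40 N, if the wrist force passes 120 N, or if a joint passes its speed limit or range.

ROBOT

A 6-joint arm with a two-finger parallel gripper is mounted at the origin on the work surface. World frame = base frame: x ahead of the robot, y to its left, z up, the work surface at z = 0. Lengths are in m, angles in degrees, forces in N, time in s.
With the tool pointing down it reaches from about 0.4 to 0.825 m from the base axis. Payload 7 kg.
Tool frame: the origin (TCP) lies at the centre of the arm's flange, where the gripper is bolted on; the fingertips stand 178 mm ahead of it and the grasp point (between the pads) lies 159 mm ahead of it; z points along the fingers, y is the line along which they close (so a half turn about z gives the same grasp; the last joint's range is limited). The gripper opens to 88 mm and grips with 3 to 60 N. Pads are 19 mm wide; open, the fingers measure 130 mm over their backs; the gripper's body (78 mm by 193 mm) begins 47 mm behind the grasp point.
Start: joints at [-52.076, 20.546, 0.682, 0, -70.136, -16.507], TCP at [0.246, -0.628, 0.405] pointing down, gripper open.
Joint ranges: [-176.03, 176.03], [-82.01, 121.73], [-58.28, 71.71], [-173.87, 95.51], [-174.79, -0.11], [-173.66, 173.66]. Speed limits (degrees/s): [136.94, 136.94, 172.46, 180, 180, 180].

INTERFACE

Orientations are given as [roll, pitch, yaw] about the fixed x, y, z axes, in that order (R = Rz(yaw) Ry(pitch) Rx(roll)).
In Python, from plant import telemetry, snapshot, workorder, nets gives the robot as it stands.
- The arm moves only by the shell command python3 -m creep 'ROWS'. ROWS is JSON, a list that holds one entry, the list of rows, each a list of 5 numbers: the shift along the tool's x, y, z normalised to -1 to 1, where 1 is 0.2 m, then the turn about the tool's z normalised to -1 to 1, where 1 is pi/2 rad, then the opening, from 0 (shut) to 1 (fully open). In form: [[[x, y, z, spin, hand], ...]]. A call has 1 to 8 rows; each row shifts and turns the commanded pose from where the row before left it, along the tool's axes as they then stand; what a row does not reach is not made up. A row lasts 1/12 s, in which the tool goes at most 41.7 mm and 7.16 degrees, less where a joint would pass 70% of its speed; a pose out of reach is approached as far as the arm can. A call with a number of a shift or a turn outside -1 to 1 is refused whole. A call with a gripper value outside its range is refused whole. The fingers move at their own pace and stop on an object; the grip force is fixed at half the most. Time passes only in rows, so rows that do not move let the fingers close. It gives the time, the measured TCP pose, the force, the opening and the grip force at its end, in the units of the state.
- telemetry.get_obs(): the state, without advancing time (a new reading comes with each control period).
- snapshot(name): name is "side" or "top" or "wrist"; returns a dict with "frame" (480x640x3 uint8, red, green, blue), "fx", "fy", "cx", "cy" (pixels), "k1" (the pictures are not rectified: a ray, as slopes to the right and down, at radius r is drawn at 1 + k1 r^2 times it, then the intrinsics apply), "rvec" (rotation vector, rad) and "tvec" (3), from world to camera coordinates, as OpenCV has them; the wrist camera has in their place "mount" (4x4, takes a point from camera to tool coordinates, whose origin is the TCP and whose axes are the flange's). Camera axes: x right, y down, z forward; pixel columns grow to the right and rows downward; lengths in m; the calibration is good to about 2 mm. A picture is of the moment at which its call begins: read the wrist's pose just before it. There is no depth.
- workorder.close_job(): hands the job in; it is judged then, once.
Trained networks look in a picture, given as the dict that the camera call returned (one of the last four; its "shot" number tells which), for a name from the list of things; names that differ only in an ending like _2 or _b are one class to them, and where a whole thing is asked for, a point or a joint stands for the part that bears it (a point fixed in the world has none). Each returns a list of dicts, best first, with "confidence" (0 to 1); they miss things now and then, are a little off and sometimes report something else, mostly with a low value. They report only what shows in the picture. A call takes as long as a camera call. They do not tell look-alikes from the thing itself.
- nets.find_in(picture, query): "uv" ([column, row] in pixels, amid what is visible of it).
- nets.masks_of(picture, query): "region" (480x640 bool, what is visible of it) and "uv" ([column, row] in pixels, amid what is visible of it).
- nets.landmark_of(picture, query): "uv" ([column, row] in pixels: a listed point, or the origin of a listed thing).
The state is a dict: "clock": time; "joint_pos": joint angles; "qvel": joint speeds; "tau": joint torques, N m; "tool_pos": TCP position; "orientation": TCP orientation; "force": force on the tool from outside, world axes, zero at the start; "moment": the same for the moment, N m; "opening": finger opening in m; "gripper_force": force on a finger pad.
Only numpy, scipy, OpenCV 4.12 (cv2) and the standard library are available. Lean on these libraries where they do the work, as an engineer would, in place of code of your own. Each camera call takes 0.05 s, during which the arm holds its last target. There are 200 camera calls.

## Working session

There is one attempt and no reset: what is moved stays moved. The work goes in short steps, Python scripts to look and compute and a shell command to move; the robot and the scene stay as the last step left them, time stands still between calls to the robot, and variables do not carry over. Pictures are saved under pics/ and viewed, at most 13 in all, crops included, and the job is handed in when it is done.

```bash
mkdir -p pics; ls
cat > h.py <<'E'
import numpy as np, cv2
from scipy.spatial.transform import Rotation as Ro
from plant import telemetry, snapshot, workorder, nets
def pose():
    o=telemetry.get_obs(); return np.array(o['tool_pos']), Ro.from_euler('xyz',o['orientation'],degrees=True).as_matrix()
def snap(n):
    p,R=pose(); s=snapshot(n)
    if n=='wrist':
        M=np.array(s['mount']); s['Rw']=R@M[:3,:3]; s['C']=R@M[:3,3]+p
    else:
        A=cv2.Rodrigues(np.array(s['rvec'],float))[0]; s['Rw']=A.T; s['C']=-A.T@np.array(s['tvec'],float).ravel()
    s['K']=np.array([[s['fx'],0,s['cx']],[0,s['fy'],s['cy']],[0,0,1.]]); s['D']=np.array([s['k1'],0,0,0.])
    return s
def ray(s,uv):
    q=cv2.undistortPoints(np.array([[uv]],float),s['K'],s['D'])[0,0]
    return s['Rw']@np.array([q[0],q[1],1])
def onz(s,uv,z):
    d=ray(s,uv); return s['C']+d*(z-s['C'][2])/d[2]
def tri(obs):
    A=np.zeros((3,3));b=np.zeros(3)
    for s,uv in obs:
        d=ray(s,uv); d/=np.linalg.norm(d); P=np.eye(3)-np.outer(d,d); A+=P;b+=P@s['C']
    return np.linalg.solve(A,b)
def proj(s,X):
    c=(np.atleast_2d(X)-s['C'])@s['Rw']
    return cv2.projectPoints(c,np.zeros(3),np.zeros(3),s['K'],s['D'])[0][:,0]
def save(s,name,crop=None,scale=1):
    f=s['frame'][:,:,::-1]
    if crop: f=f[crop[1]:crop[3],crop[0]:crop[2]]
    cv2.imwrite('pics/'+name,cv2.resize(f,None,fx=scale,fy=scale,interpolation=cv2.INTER_CUBIC))
E
python3 - <<'E'
from h import *
print({k:np.round(v,3) for k,v in telemetry.get_obs().items()})
st={n:snap(n) for n in('top','side')}
S=list(st.values())
save(st['top'],'top0.png');save(st['side'],'side0.png')
for n,s in st.items():
    print(n,s['C'].round(3))
    for q in ['scraper','blade_tip','tin','notch','lid_hinge','lid_edge','bar','bar_mid','holder','clip_seat','lamp_tube']:
        print(q,[(np.round(d['uv']).astype(int).tolist(),round(d['confidence'],2)) for d in nets.landmark_of(s,q)[:3]])
print(telemetry.get_obs()['clock'])
E
```

```text
pics
{'clock': np.float64(0.0), 'joint_pos': array([-5.2075e+01,  2.0591e+01,  6.3300e-01, -2.2000e-02, -7.0134e+01,
       -1.6504e+01]), 'qvel': array([ 0.04 , -0.113, -0.02 ,  0.002,  0.001, -0.066]), 'tau': array([-1.0000e-03, -5.8271e+01,  2.9306e+01,  6.9970e+00,  7.0000e-03,
       -0.0000e+00]), 'tool_pos': array([ 0.246, -0.628,  0.404]), 'orientation': array([ 1.79905e+02, -7.00000e-03, -1.58587e+02]), 'force': array([0.36 , 0.911, 0.811]), 'moment': array([-0.024, -0.02 , -0.049]), 'gripper_force': np.float64(0.0), 'opening': np.float64(0.087)}
top [ 0.363 -0.005  1.204]
scraper [([335, 243], 0.94)]
blade_tip [([344, 203], 0.89)]
tin [([397, 188], 0.56)]
notch [([402, 213], 0.73), ([198, 240], 0.36), ([459, 226], 0.16)]
lid_hinge [([395, 154], 0.78)]
lid_edge [([406, 213], 0.82)]
bar []
bar_mid []
holder [([209, 349], 0.9), ([261, 183], 0.58)]
clip_seat [([192, 367], 0.78), ([258, 179], 0.58)]
lamp_tube [([247, 158], 0.97), ([169, 374], 0.65), ([388, 154], 0.64)]
side [0.022 0.749 0.869]
scraper [([337, 285], 0.76)]
blade_tip [([306, 264], 0.95)]
tin [([318, 229], 0.61), ([335, 285], 0.59), ([229, 246], 0.29)]
notch [([348, 224], 0.8)]
lid_hinge [([293, 209], 0.61), ([331, 190], 0.25)]
lid_edge [([348, 225], 0.88)]
bar [([347, 221], 0.52)]
bar_mid []
holder [([231, 315], 0.9), ([376, 456], 0.87)]
clip_seat [([232, 284], 0.78), ([396, 426], 0.57), ([307, 269], 0.32)]
lamp_tube [([396, 352], 0.88), ([218, 229], 0.69)]
1.2
```

View pics/top0.png

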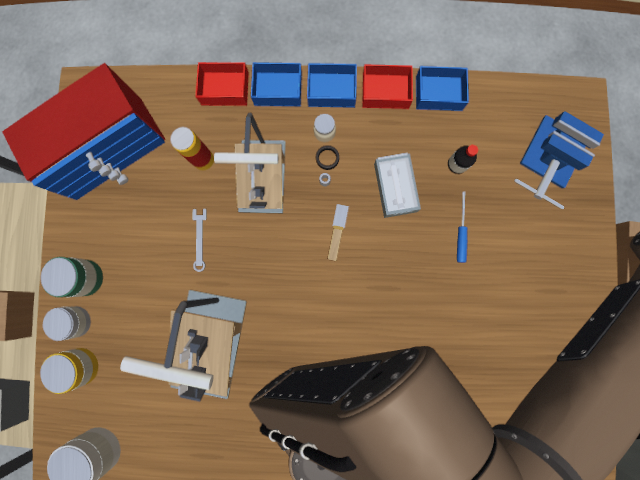

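View pics/side0.png

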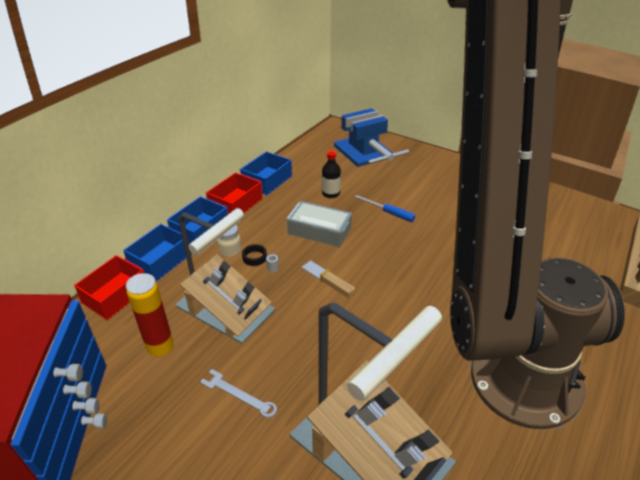

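Run:
```python
from h import *
t=snap('top')
a=t['frame'][100:230,205:305,::-1]; b=t['frame'][280:410,150:250,::-1]
r=lambda f:cv2.resize(f,None,fx=4,fy=4,interpolation=cv2.INTER_CUBIC)
cv2.imwrite('pics/hold.png',np.hstack([r(a),r(b)]))
s=snap('side')
P=lambda uv,z:onz(t,uv,z).round(3)
print('A width', P((236,211),.01),P((283,212),.01),'B',P((240,300),.01), t['fx'],t['k1'])
g=lambda s,q,k=0:nets.landmark_of(s,q)[k]['uv']
for q in ['scraper','blade_tip','notch','lid_hinge','lid_edge']:
    try: print(q,tri([(t,g(t,q)),(s,g(s,q))]).round(4), 'dx', )
    except Exception as e: print(q,e)
def near(s,q,uv): 
    L=[d['uv'] for d in nets.landmark_of(s,q)]; return min(L,key=lambda u:np.hypot(u[0]-uv[0],u[1]-uv[1]))
for nm,ut,us in [('A',{'clip_seat':(258,179),'lamp_tube':(247,158),'holder':(261,183)},{'clip_seat':(232,284),'lamp_tube':(218,229),'holder':(231,315)}),('B',{'clip_seat':(192,367),'lamp_tube':(169,374),'holder':(209,349)},{'clip_seat':(396,426),'lamp_tube':(396,352),'holder':(376,456)})]:
    for q in ut: print(nm,q,tri([(t,near(t,q,ut[q])),(s,near(s,q,us[q]))]).round(4))
```

```text
A width [0.549 0.248 0.01 ] [0.55  0.121 0.01 ] B [0.313 0.227 0.01 ] 453.56919944654607 -0.09728468448275172
scraper [0.53   0.0121 0.0554] dx
blade_tip [ 0.5722 -0.0363  0.0006] dx
notch [ 0.5556 -0.1939  0.0387] dx
lid_hinge [ 0.6985 -0.1528  0.0463] dx
lid_edge [ 0.551  -0.1989  0.0386] dx
A clip_seat [ 0.4065  0.196  -0.0164]
A lamp_tube [0.6291 0.1819 0.2386]
A holder [ 0.6309  0.1942 -0.001 ]
B clip_seat [0.1554 0.3121 0.1195]
B lamp_tube [0.1782 0.3091 0.2982]
B holder [0.1789 0.3138 0.0044]
```

View pics/hold.png

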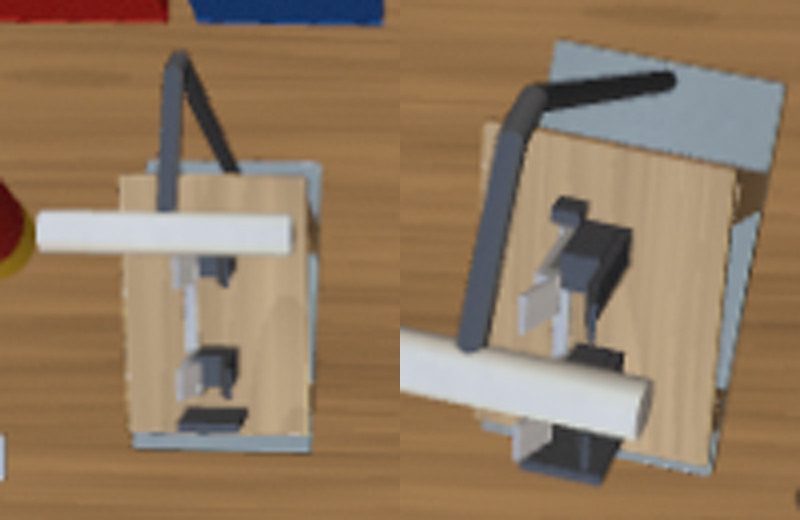

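Holders: A at top-picture (261,183), lamp 0.239 m high, about 120 mm wide, matches; B at (209,349) has its lamp at 0.298 m, so it is the larger one. The crop confirms that A is the one meant.

```bash
R='[-0.14,0.151,0,0,1]'; python3 -m creep '[[[-0.14,0.151,0,0,1],[-0.14,0.151,0,0,1],[-0.14,0.151,0,0,1],[-0.14,0.151,0,0,1],[-0.14,0.151,0,0,1],[-0.14,0.151,0,0,1],[-0.14,0.151,0,0,1],[-0.14,0.151,0,0,1]]]'
python3 -m creep '[[[-0.14,0.151,0,0,1],[-0.14,0.151,0,0,1],[-0.14,0.151,0,0,1],[-0.14,0.151,0,0,1],[-0.14,0.151,0,0,1],[-0.14,0.151,0,0,1],[-0.14,0.151,0,0,1],[-0.14,0.151,0,0,1]]]'
python3 -m creep '[[[0,0,0,0.067,1],[0,0,0,0.067,1],[0,0,0,0.067,1],[0,0,0,0.067,1],[0,0,0,0.067,1],[0,0,0,0.067,1],[0,0,0,0,1],[0,0,0,0,1]]]'
python3 - <<'E'
from h import *
w=snap('wrist'); save(w,'w1.png'); print(telemetry.get_obs()['clock'],telemetry.get_obs()['orientation'],w['C'])
for q,z in [('scraper',0),('blade_tip',.011),('notch',.04),('lid_hinge',.045),('lid_edge',.045),('bar_mid',.028),('clip_seat',.094),('lamp_tube',.235)]:
    for d in nets.landmark_of(w,q)[:2]: print(q,np.round(d['uv']),round(d['confidence'],2),onz(w,d['uv'],z).round(4))
E
```

```text
clock: 3.07
tool_pos: [0.3669, -0.3199, 0.405]
orientation: [-180.0, 0.0, -158.6]
force: [1.2, -0.5, 1.1]
opening: 0.0875
gripper_force: 0.0
clock: 3.73
tool_pos: [0.4872, -0.0128, 0.4052]
orientation: [-180.0, 0.1, -158.6]
force: [1.5, -0.7, -0.1]
opening: 0.0875
gripper_force: 0.0
clock: 4.4
tool_pos: [0.487, -0.015, 0.4048]
orientation: [180.0, 0.0, 165.4]
force: [1.0, 0.5, -0.2]
opening: 0.088
gripper_force: 0.0
4.45 [1.79994305e+02 9.22823352e-03 1.65448058e+02] [0.40588964 0.00557524 0.38419474]
scraper [304. 188.] 0.56 [ 0.4724 -0.0182  0.    ]
blade_tip [310. 277.] 0.72 [ 0.576  -0.0382  0.011 ]
blade_tip [170. 300.] 0.61 [ 0.5623 -0.2108  0.011 ]
notch [170. 302.] 0.86 [ 0.5528 -0.1946  0.04  ]
notch [167. 304.] 0.5 [ 0.5546 -0.199   0.04  ]
lid_hinge [236. 397.] 0.97 [ 0.6938 -0.1616  0.045 ]
lid_hinge [ 54. 296.] 0.27 [ 0.5117 -0.3121  0.045 ]
lid_edge [169. 304.] 0.79 [ 0.5533 -0.1941  0.045 ]
clip_seat [545. 298.] 0.73 [0.6149 0.1814 0.094 ]
```

View pics/w1.png

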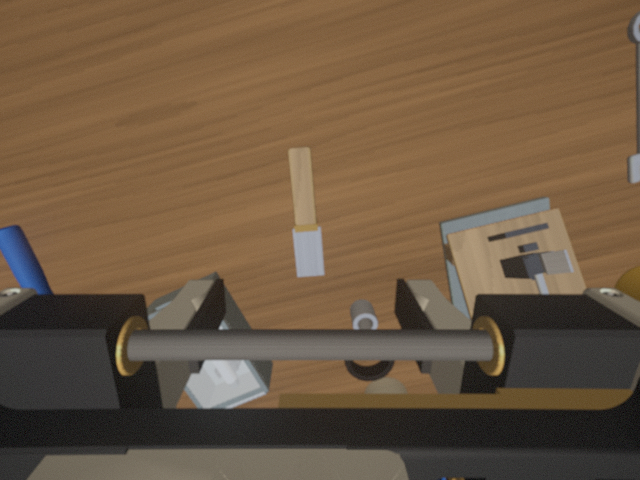

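```bash
cat >> h.py <<'E'
def go(x,y,z,yaw=None):
    p,R=pose(); d=R.T@(np.array([x,y,z])-p)/0.2
    n=int(np.ceil(np.linalg.norm(d)/0.2)); print('total units',d.round(3),'rows',n,'per row',(d/max(n,1)).round(4))
    if yaw is not None:
        c=np.degrees(np.arctan2(R[1,0],R[0,0])); e=-((yaw-c+180)%360-180)/90
        m=int(np.ceil(abs(e)/.079)); print('yaw now',c.round(2),'spin',round(e,3),'rows',m,'per',round(e/max(m,1),4))
E
python3 - <<'E'
from h import *
w=snap('wrist')
b=onz(w,(300.5,149),.020); j=onz(w,(306,229),.0135); t=onz(w,(310,276),.0122)
print(b,j,t,np.linalg.norm((t-b)[:2]))
for s in (w,snap('top')):
  r=nets.masks_of(s,'scraper')[0]; m=r['region']; ys,xs=np.nonzero(m); P=np.array([onz(s,(x,y),.014)[:2] for x,y in zip(xs,ys)])
  c=P.mean(0);u=np.linalg.svd(P-c,full_matrices=False)[2][0]; u*=np.sign(u[0]); a=(P-c)@u
  print(m.sum(),'yaw',np.degrees(np.arctan2(u[1],u[0])),'ends',c+u*a.min(),c+u*a.max(),a.max()-a.min())
E
```

```text
[ 0.42884216 -0.00958429  0.02      ] [ 0.51591314 -0.0269442   0.0135    ] [ 0.57411512 -0.03752312  0.0122    ] 0.14793515166509708
3097 yaw -9.660542771946329 ends [ 0.42688265 -0.01174456] [ 0.5732008  -0.03665148] 0.14842290018505014
2208 yaw 8.87910378517922 ends [ 0.5470428  -0.19539363] [ 0.7136079  -0.16937247] 0.16858539293354183
```

Run:
```python
from h import *
go(.4757,-.0189,.182,169.3)
```

```text
total units [ 0.05  -0.033  1.113] rows 6 per row [ 0.0083 -0.0056  0.1855]
yaw now 165.25 spin -0.045 rows 1 per -0.045
```

```bash
python3 -m creep '[[[0.0083,-0.0056,0.185,-0.045,1],[0.0083,-0.0056,0.185,0,1],[0.0083,-0.0056,0.185,0,1],[0.0083,-0.0056,0.185,0,1],[0.0083,-0.0056,0.185,0,1],[0.0083,-0.0056,0.12,0,1],[0,0,0.065,0,1],[0,0,0,0,1]]]'
python3 -m creep '[[[0,0,0,0,0],[0,0,0,0,0],[0,0,0,0,0],[0,0,0,0,0],[0,0,0,0,0],[0,0,0,0,0]]]'
```

```text
clock: 5.72
tool_pos: [0.4752, -0.0199, 0.1801]
orientation: [-179.9, -0.2, 169.3]
force: [0.2, 0.2, 0.1]
opening: 0.0874
gripper_force: 0.0
clock: 6.22
tool_pos: [0.4761, -0.0195, 0.1833]
orientation: [180.0, 0.1, 169.3]
force: [-1.1, -0.7, -0.2]
opening: 0.0534
gripper_force: 0.0
```

```bash
python3 -m creep '[[[0,0,0,0,0],[0,0,0,0,0],[0,0,0,0,0],[0,0,0,0,0],[0,0,0,0,0],[0,0,0,0,0],[0,0,0,0,0],[0,0,0,0,0]]]'
python3 -m creep '[[[0,0,-0.1,0,0],[0,0,-0.2,0,0],[0,0,-0.2,0,0],[0,0,0,0,0],[0,0,0,0,0]]]'
python3 - <<'E'
from h import *
s=snap('side');t=snap('top');w=snap('wrist')
f=w['frame'][100:330,200:430,::-1]; g=s['frame'][200:330,250:380,::-1]
r=lambda f:cv2.resize(f,(400,400),interpolation=cv2.INTER_CUBIC)
cv2.imwrite('pics/grip.png',np.hstack([r(f),r(g)]))
p,R=pose();print(p,telemetry.get_obs()['orientation'])
U=[]
for n,v in(('s',s),('t',t),('w',w)):
  for d in nets.landmark_of(v,'blade_tip')[:2]: print(n,np.round(d['uv']),round(d['confidence'],2),onz(v,d['uv'],p[2]-.171).round(4))
E
```

```text
clock: 6.88
tool_pos: [0.476, -0.0196, 0.1827]
orientation: [-180.0, -0.0, 169.3]
force: [-0.0, 0.3, 1.3]
opening: 0.0235
gripper_force: 29.9
clock: 7.3
tool_pos: [0.4766, -0.0194, 0.2849]
orientation: [179.8, 0.3, 169.3]
force: [-0.5, -0.7, -2.2]
opening: 0.0237
gripper_force: 29.9
[ 0.47532458 -0.01974149  0.2816395 ] [-1.79964165e+02 -1.02619001e-01  1.69265368e+02]
```

View pics/grip.png

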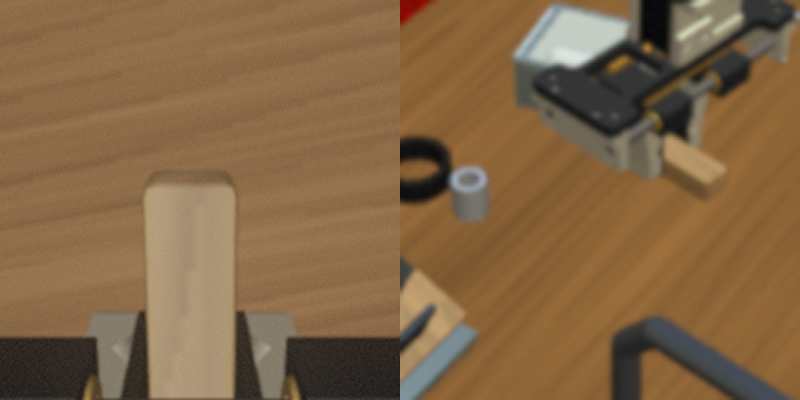

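Run:
```python
from h import *
t=snap('top')
for q in ('lid','tin'):
  for r in nets.masks_of(t,q)[:1]:
    m=r['region'].astype(np.uint8); print(q,r['confidence'],m.sum(),np.round(r['uv']))
    c=max(cv2.findContours(m,0,2)[0],key=cv2.contourArea)
    P=np.array([onz(t,p[0],.05)[:2] for p in c],np.float32)*1000
    print(cv2.minAreaRect(P))
for q in ('notch','lid_hinge','lid_edge'):
    d=nets.landmark_of(t,q)[:1]
    for e in d: print(q,e['confidence'],onz(t,e['uv'],.045))
```

```text
lid 0.83 2017 [394. 186.]
((627.4483032226562, -177.15982055664062), (156.97525024414062, 93.32678985595703), 10.966458320617676)
tin 0.78 2288 [400. 186.]
((623.3180541992188, -174.58558654785156), (161.2764129638672, 100.69951629638672), 10.708619117736816)
notch 0.71 [ 0.55060315 -0.18437557  0.045     ]
lid_hinge 0.61 [ 0.69887333 -0.15179711  0.045     ]
lid_edge 0.6 [ 0.55087663 -0.19501948  0.045     ]
```

```bash
python3 -m creep '[[[0,0,0,-0.0617,0],[0,0,0,-0.0617,0],[0,0,0,-0.0617,0],[0,0,0,-0.0617,0],[0,0,0,0,0]]]'
python3 - <<'E'
from h import *
go(.4261,-.2179,.2112,191.5)
E
```

```text
clock: 8.32
tool_pos: [0.476, -0.0196, 0.2826]
orientation: [-180.0, -0.0, -168.2]
force: [1.0, -0.3, -1.5]
opening: 0.0237
gripper_force: 29.9
total units [ 0.446 -0.92   0.357] rows 6 per row [ 0.0744 -0.1533  0.0595]
yaw now -168.25 spin 0.003 rows 1 per 0.0028
```

```bash
python3 -m creep '[[[0.09,-0.184,0,0,0],[0.09,-0.184,0,0,0],[0.09,-0.184,0,0,0],[0.09,-0.184,0.0,0,0],[0.086,-0.184,0,0,0],[0,0,0.18,0,0],[0,0,0.177,0,0],[0,0,0,0,0]]]'
python3 - <<'E'
from h import *
p,R=pose();s=snap('side');t=snap('top');w=snap('wrist');print(p,R[:,0])
T=[]
for n,v in(('s',s),('t',t),('w',w)):
  for d in nets.landmark_of(v,'blade_tip')[:2]: print(n,np.round(d['uv']),round(d['confidence'],2),onz(v,d['uv'],p[2]-.171).round(4))
e=p-.1*R[:,0];e[2]-=.1717;print('expected tip',e,[proj(v,e) for v in(s,t,w)])
go(*(np.array([.5535+.012*.98-.1*.98,-.192+.012*.2-.1*.199,.2112])))
a=s['frame'][180:290,280:410,::-1];b=t['frame'][140:270,340:470,::-1]
r=lambda f:cv2.resize(f,(400,400),interpolation=cv2.INTER_CUBIC)
cv2.imwrite('pics/pre.png',np.hstack([r(a),r(b)]))
E
```

```text
clock: 8.98
tool_pos: [0.4223, -0.2183, 0.2063]
orientation: [179.8, -0.5, -168.9]
force: [-1.1, 1.2, -1.8]
opening: 0.0235
gripper_force: 29.9
[ 0.42225417 -0.21832109  0.20627541] [-0.98128125 -0.19239732  0.00838978]
s [359. 232.] 0.79 [ 0.5116 -0.1878  0.0353]
expected tip [ 0.5203823  -0.19908136  0.03373643] [array([[358.1064436, 229.4925683]]), array([[404.66774333, 224.59160144]]), array([[309.73746996, 442.67398499]])]
total units [-0.208 -0.003  0.011] rows 2 per row [-0.1039 -0.0015  0.0053]
```

View pics/pre.png

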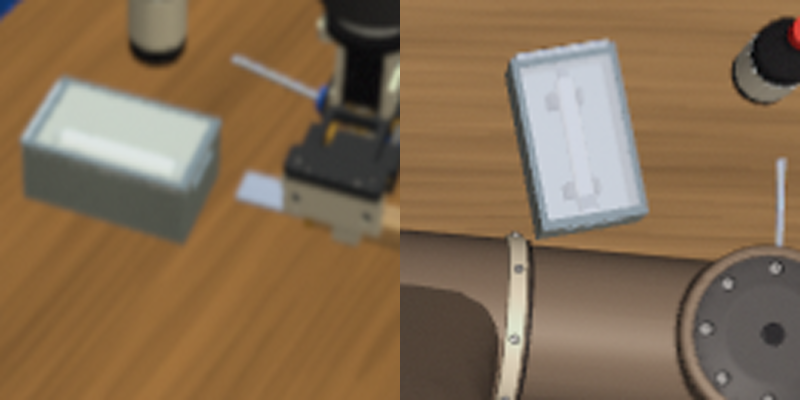

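Run:
```python
from h import *
for i in range(3):
  p,R=pose();s=snap('side')
  e=p-.1*R[:,0];e[2]-=.1717
  d=nets.landmark_of(s,'blade_tip')[0]; n=nets.landmark_of(s,'notch')[:1]
  print(p,'exp',e.round(4),proj(s,e)[0].round(1),'net',np.round(d['uv'],1), 'notch exp',proj(s,[.5535,-.192,.04])[0].round(1),[np.round(k['uv'],1) for k in n])
print(proj(s,e+[.005,0,0])-proj(s,e),proj(s,e+[0,0.005,0])-proj(s,e),proj(s,e+[0,0,.005])-proj(s,e))
```

```text
[ 0.42640096 -0.21722456  0.21316789] exp [ 0.5244 -0.1972  0.0418] [356.6 226.9] net [357.9 229.5] notch exp [346.  224.7] [array([347.5, 226.2])]
[ 0.42582144 -0.21730793  0.21254954] exp [ 0.5238 -0.1973  0.0411] [356.8 227.2] net [357.1 231.2] notch exp [346.  224.7] []
[ 0.42543498 -0.2174717   0.21184798] exp [ 0.5234 -0.1975  0.0403] [356.9 227.4] net [356.8 231.7] notch exp [346.  224.7] [array([347.5, 222.5])]
[[-1.65495051 -0.64323137]] [[-0.95791354  0.9835041 ]] [[ 0.08813248 -1.51439556]]
```

```bash
cat > blade.py <<'E'
from h import *
def check():
    p,R=pose();s=snap('side')
    r=nets.masks_of(s,'scraper')
    m=r[0]['region']; ys,xs=np.nonzero(m); print('mask',r[0]['confidence'],m.sum(),xs.min(),xs.max(),ys.min(),ys.max())
    f=-R[:,0]; l=np.cross([0,0,1],f)
    o=p+f*.1-np.array([0,0,.1717])
    c=proj(s,[o+l*.016,o-l*.016,o-l*.016-f*.06,o+l*.016-f*.06]); print('pred quad tipL tipR backR backL',c.round(1).tolist())
    I=cv2.cvtColor(s['frame'],cv2.COLOR_RGB2HSV)
    x0,y0=c.min(0).astype(int)-8;x1,y1=c.max(0).astype(int)+8
    sub=s['frame'][y0:y1,x0:x1].astype(int)
    b=(sub[:,:,2]>sub[:,:,0]+2)&(sub.sum(2)>350)
    print('x0,y0',x0,y0)
    for row in b: print(''.join('#' if v else '.' for v in row))
    return s,m
check()
E
python3 blade.py
```

```text
mask 0.55 188 357 412 226 246
pred quad tipL tipR backR backL [[355.0, 231.1], [358.9, 224.1], [380.8, 229.3], [377.2, 236.5]]
x0,y0 347 216
###......................................
###......................................
##.......................................
##.......................................
#........................................
#........................................
##.......................................
#........................................
#........................................
.........................................
...........######........................
...........###########...................
..........#############..................
..........##############.................
.........###############.................
.........###############.................
...........#############.................
..............##########.................
..................######.................
.........................................
.........................................
.........................................
.........................................
.........................................
.........................................
.........................................
.........................................
.........................................
```

```bash
python3 -m creep '[[[-0.05,0,0,0,0],[-0.05,0,0,0,0],[-0.05,0,0,0,0],[0,0,0,0,0],[0,0,0,0,0]]]'
python3 -m creep '[[[-0.03,0,0,0,0],[-0.03,0,0,0,0],[-0.03,0,0,0,0],[0,0,0,0,0],[0,0,0,0,0]]]'; python3 blade.py
```

```text
clock: 10.25
tool_pos: [0.4555, -0.2114, 0.211]
orientation: [180.0, -0.0, -168.5]
force: [-0.3, -1.1, -0.3]
opening: 0.0236
gripper_force: 29.9
clock: 10.67
tool_pos: [0.4726, -0.208, 0.2112]
orientation: [180.0, -0.0, -168.5]
force: [-0.5, -0.8, -1.2]
opening: 0.0235
gripper_force: 29.9
mask 0.48 219 344 395 223 242
pred quad tipL tipR backR backL [[337.5, 226.9], [341.7, 220.1], [363.1, 225.2], [359.3, 232.2]]
x0,y0 329 212
...........#######........................
................######....................
.................#####....................
.................#####....................
.................####.....................
................#####.....................
...............#####......................
...............#####......................
.............######.......................
............########......................
###........##########.....................
#######...############....................
######################....................
.#####################....................
....###################...................
#......###############....................
########.#############....................
######################....................
..#############..#####....................
......######..............................
..........................................
..........................................
..........................................
..........................................
..........................................
..........................................
..........................................
..........................................
```

```bash
python3 -m creep '[[[0,0,-0.028,0,0],[-0.008,0,-0.057,0,0],[-0.008,0,-0.057,0,0],[-0.008,0,-0.057,0,0],[-0.022,0,-0.053,0,0],[-0.022,0,-0.053,0,0],[-0.022,0,-0.053,0,0],[0,0,0,0,0]]]'
python3 - <<'E'
from h import *
print(telemetry.get_obs()['force']); s=snap('side')
print([(np.round(d['uv']),onz(s,d['uv'],.11)) for d in nets.landmark_of(s,'lid_edge')[:1]], [(q['uv'],q['confidence']) for q in nets.landmark_of(s,'blade_tip')[:2]])
p,R=pose(); e=p-.1*R[:,0];e[2]-=.1717; print(e,proj(s,e),pose()[0])
save(s,'lift.png',(250,130,450,280),4)
E
```

```text
clock: 11.43
tool_pos: [0.4907, -0.2046, 0.2851]
orientation: [-179.9, 0.2, -168.5]
force: [0.7, -0.6, -1.3]
opening: 0.0235
gripper_force: 29.9
[ 0.69814896 -0.60733746 -1.294978  ]
[(array([340., 197.]), array([ 0.58155098, -0.2044599 ,  0.11      ]))] [([231.0, 311.6], 0.68), ([333.0, 204.1], 0.6)]
[ 0.58745728 -0.18459539  0.11096779] [[334.00552065 199.8417092 ]] [ 0.48945941 -0.20450561  0.28265804]
```

View pics/lift.png

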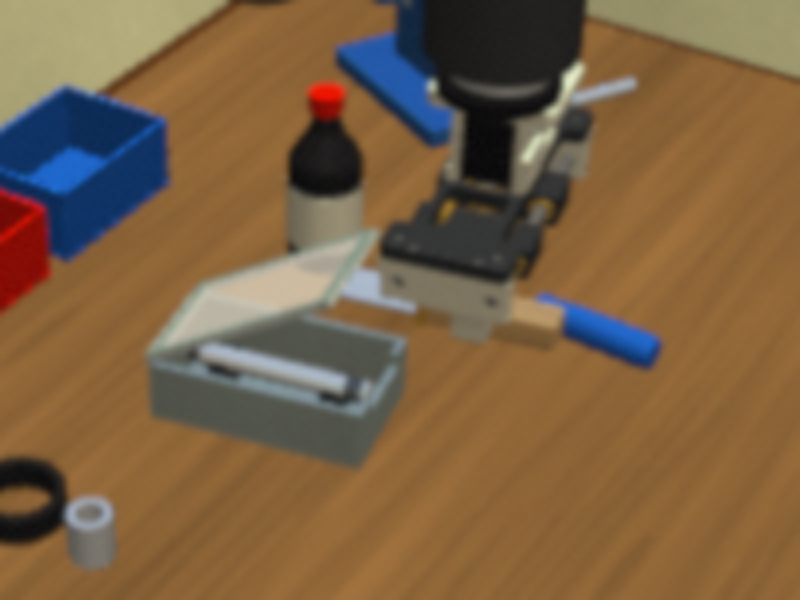

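```bash
python3 -m creep '[[[-0.035,0,-0.046,0,0],[-0.035,0,-0.046,0,0],[-0.035,0,-0.046,0,0],[-0.046,0,-0.035,0,0],[-0.046,0,-0.035,0,0],[-0.046,0,-0.035,0,0],[0,0,0,0,0]]]'
python3 -m creep '[[[-0.053,0,-0.022,0,0],[-0.053,0,-0.022,0,0],[-0.053,0,-0.022,0,0],[-0.057,0,-0.008,0,0],[-0.057,0,-0.008,0,0],[-0.057,0,-0.008,0,0],[0,0,0,0,0]]]'
python3 -m creep '[[[-0.045,0,0,0,0],[-0.045,0,0,0,0],[-0.045,0,0,0,0],[0,0,0,0,0],[0,0,0,0,0]]]'
python3 - <<'E'
from h import *
p,R=pose(); e=p-.1*R[:,0];e[2]-=.1717
s=snap('side');t=snap('top')
print('tip',e)
for q in('lid_edge','lid_hinge'):
  L=[nets.landmark_of(v,q) for v in(s,t)]
  if all(L): print(q,[l[0]['confidence'] for l in L],tri([(s,L[0][0]['uv']),(t,L[1][0]['uv'])]))
E
```

```text
clock: 12.17
tool_pos: [0.5401, -0.1946, 0.3336]
orientation: [-179.9, 0.2, -168.4]
force: [0.8, -0.5, -0.3]
opening: 0.0239
gripper_force: 29.9
clock: 12.75
tool_pos: [0.6044, -0.1812, 0.3494]
orientation: [-180.0, 0.0, -168.5]
force: [0.2, 0.1, -0.8]
opening: 0.024
gripper_force: 29.9
clock: 13.17
tool_pos: [0.6293, -0.1761, 0.3491]
orientation: [180.0, -0.0, -168.5]
force: [-0.3, -0.1, -1.3]
opening: 0.0238
gripper_force: 29.9
tip [ 0.72727057 -0.15614178  0.17741877]
lid_edge [0.9, 0.16] [0.55350836 0.13189223 0.41144919]
lid_hinge [0.83, 0.44] [ 0.70288771 -0.15443515  0.04605336]
```

```bash
python3 -m creep '[[[0.18,0,0,0,0],[0.18,0,0,0,0],[0.18,0,0,0,0],[0.18,0,0,0,0],[0,0,0,0.0617,0],[0,0,0,0.0617,0],[0,0,0,0.0617,0],[0,0,0,0.0617,0]]]'
python3 -m creep '[[[0,0,0,0,0],[0,0,0,0,0]]]'
python3 - <<'E'
from h import *
go(.4757,-.0189,.1832,169.3)
E
```

```text
clock: 14.13
tool_pos: [0.4871, -0.2051, 0.3501]
orientation: [180.0, 0.1, 169.0]
force: [0.6, 0.2, -1.0]
opening: 0.0239
gripper_force: 29.9
clock: 14.3
tool_pos: [0.4874, -0.205, 0.3497]
orientation: [180.0, 0.0, 169.5]
force: [0.2, -0.8, -0.8]
opening: 0.0237
gripper_force: 29.9
total units [0.228 0.904 0.833] rows 7 per row [0.0326 0.1292 0.1189]
yaw now 169.46 spin 0.002 rows 1 per 0.0017
```

```bash
python3 -m creep '[[[0.0456,0.181,0,0,0],[0.0456,0.181,0,0,0],[0.0456,0.181,0,0,0],[0.0456,0.181,0,0,0],[0.0456,0.181,0,0,0],[0,0,0.17,0,0],[0,0,0.17,0,0],[0,0,0.17,0,0]]]'
python3 -m creep '[[[0,0,0.17,0,0],[0,0,0.08,0,0],[0,0,0.04,0,0],[0,0,0.022,0,0],[0,0,0.01,0,0],[0,0,0,0,0],[0,0,0,0,0]]]'
```

```text
clock: 14.97
tool_pos: [0.4765, -0.0175, 0.2473]
orientation: [179.9, 0.2, 169.6]
force: [0.9, -1.0, -1.7]
opening: 0.0236
gripper_force: 29.9
clock: 15.55
tool_pos: [0.477, -0.0185, 0.1841]
orientation: [179.9, 0.1, 169.3]
force: [0.8, 0.1, -0.2]
opening: 0.0239
gripper_force: 29.9
```

```bash
python3 -m creep '[[[0,0,0.006,0,0],[0,0,0,0,0.4],[0,0,0,0,0.4],[0,0,0,0,0.4],[0,0,0,0,0.4]]]'
python3 -m creep '[[[0,0,-0.05,0,0.34],[0,0,-0.2,0,0.34],[0,0,-0.2,0,0.34],[0,0,-0.2,0,0.34],[0,0,-0.2,0,0.34],[0,0,-0.15,0,0.34],[0,0,0,-0.06,0.34],[0,0,0,-0.06,0.34]]]'
python3 - <<'E'
from h import *
u=np.array([.980,.199]); c=np.array([.627,-.177])-.09*u
go(*c,.39,191.5)
E
```

```text
clock: 15.97
tool_pos: [0.4765, -0.0186, 0.1822]
orientation: [180.0, 0.0, 169.3]
force: [0.7, -0.8, -0.3]
opening: 0.0344
gripper_force: 0.0
clock: 16.63
tool_pos: [0.4767, -0.0186, 0.3845]
orientation: [179.9, 0.3, -179.7]
force: [-0.8, 0.1, -1.1]
opening: 0.0297
gripper_force: 0.0
total units [-0.306 -0.883 -0.028] rows 5 per row [-0.0612 -0.1766 -0.0055]
yaw now -179.67 spin -0.124 rows 2 per -0.0621
```

```bash
python3 -m creep '[[[-0.0612,-0.177,0,0,0.34],[-0.0612,-0.177,0,0,0.34],[-0.0612,-0.177,0,0,0.34],[-0.0612,-0.177,0,0,0.34],[-0.0612,-0.177,0,-0.062,0.34],[0,0,0,-0.062,0.34],[0,0,0,0,0.34],[0,0,0,0,0.34]]]'
python3 - <<'E'
from h import *
w=snap('wrist');t=snap('top');s=snap('side')
for n,v in(('w',w),('t',t),('s',s)):
  for q,z in(('bar_mid',.028),('bar',.02),('notch',.04),('scraper',0),('blade_tip',.011)):
    for d in nets.landmark_of(v,q)[:1]: print(n,q,np.round(d['uv']),round(d['confidence'],2),onz(v,d['uv'],z).round(4))
for v in (w,t):
  for r in nets.masks_of(v,'bar')[:1]:
    m=r['region'].astype(np.uint8); c=max(cv2.findContours(m,0,2)[0],key=cv2.contourArea)
    P=np.array([onz(v,p[0],.03)[:2] for p in c],np.float32)*1000; print(r['confidence'],m.sum(),cv2.minAreaRect(P))
  for r in nets.masks_of(v,'tin')[:1]:
    m=r['region'].astype(np.uint8); c=max(cv2.findContours(m,0,2)[0],key=cv2.contourArea)
    P=np.array([onz(v,p[0],.045)[:2] for p in c],np.float32)*1000; print('tin',r['confidence'],m.sum(),cv2.minAreaRect(P))
save(w,'w2.png')
E
```

```text
clock: 17.3
tool_pos: [0.5376, -0.1958, 0.3814]
orientation: [180.0, -0.1, -169.0]
force: [0.0, -0.5, 0.0]
opening: 0.0297
gripper_force: 0.0
w bar_mid [310. 288.] 0.63 [ 0.621  -0.1797  0.028 ]
w bar [310. 283.] 0.7 [ 0.6199 -0.1803  0.02  ]
w notch [306. 229.] 0.68 [ 0.553  -0.1971  0.04  ]
w scraper [490. 180.] 0.92 [ 0.4758 -0.0143  0.    ]
w blade_tip [444. 267.] 0.64 [ 0.5764 -0.0363  0.011 ]
t notch [402. 214.] 0.75 [ 0.5479 -0.1896  0.04  ]
t blade_tip [200. 241.] 0.53 [0.4653 0.3413 0.011 ]
s bar_mid [318. 224.] 0.74 [ 0.6254 -0.1664  0.028 ]
s bar [317. 222.] 0.69 [ 0.6371 -0.1813  0.02  ]
s notch [345. 227.] 0.8 [ 0.5506 -0.1833  0.04  ]
s scraper [333. 283.] 0.96 [ 0.4857 -0.0221  0.    ]
s blade_tip [304. 267.] 0.78 [ 0.5701 -0.0205  0.011 ]
0.96 1410 ((614.777099609375, -180.48760986328125), (110.37677764892578, 16.539976119995117), 11.43523120880127)
tin 0.64 9458 ((600.777099609375, -183.5551300048828), (121.6387710571289, 89.71997833251953), 11.006635665893555)
tin 0.51 169 ((788.3082885742188, -194.80271911621094), (16.64293098449707, 58.959903717041016), 1.8075122833251953)
```

View pics/w2.png

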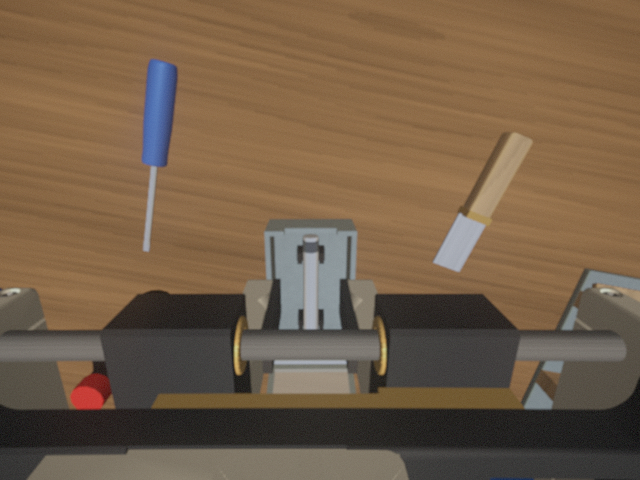

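Run:
```python
from h import *
u=np.array([.980,.199]); c=np.array([.628,-.1777])-.007*u
go(*c,.187,191.3)
```

```text
total units [-0.424 -0.     0.974] rows 6 per row [-0.0707 -0.      0.1624]
yaw now -168.76 spin -0.001 rows 1 per -0.0006
```

```bash
python3 -m creep '[[[-0.141,0,0,0,0.34],[-0.141,0,0,0,0.34],[-0.142,0,0,0,0.34],[0,0,0.18,0,0.34],[0,0,0.18,0,0.34],[0,0,0.18,0,0.34],[0,0,0,0,0.34],[0,0,0,0,0.34]]]'
python3 -m creep '[[[0,0,0.1,0,0.34],[0,0,0.1,0,0.34],[0,0,0.1,0,0.34],[0,0,0.08,0,0.34],[0,0,0.054,0,0.34],[0,0,0,0,0.34],[0,0,0,0,0.34]]]'
python3 -m creep '[[[0,0,0,0,0],[0,0,0,0,0],[0,0,0,0,0],[0,0,0,0,0],[0,0,0,0,0],[0,0,0,0,0]]]'
```

```text
clock: 19.07
tool_pos: [0.6207, -0.1791, 0.2725]
orientation: [180.0, -0.3, -168.7]
force: [-0.2, -0.5, 1.2]
opening: 0.0298
gripper_force: 0.0
clock: 19.65
tool_pos: [0.6219, -0.1791, 0.1887]
orientation: [-180.0, 0.1, -168.7]
force: [-0.1, 0.8, 1.3]
opening: 0.0298
gripper_force: 0.0
clock: 20.15
tool_pos: [0.6216, -0.1791, 0.1884]
orientation: [-180.0, 0.1, -168.7]
force: [-1.4, 0.6, 6.7]
opening: 0.0149
gripper_force: 30.0
```

```bash
python3 -m creep '[[[0,0,-0.05,0,0],[0,0,-0.15,0,0],[0,0,-0.2,0,0],[0,0,-0.2,0,0],[0,0,-0.2,0,0],[0,0,-0.2,0,0],[0,0,0,0,0],[0,0,0,0,0]]]'
python3 - <<'E'
from h import *
p,R=pose();s=snap('side');t=snap('top');w=snap('wrist')
u=-R[:,0]; g=p+.159*R[:,2]; print('grasp',g,'proj side',proj(s,g+.007*u),'ends',proj(s,[g-.063*u,g+.067*u]))
for n,v in(('s',s),('w',w)):
  for q in('bar_mid',):
    for d in nets.landmark_of(v,q)[:2]: print(n,q,np.round(d['uv']),round(d['confidence'],2))
  for r in nets.masks_of(v,'bar')[:1]:
    ys,xs=np.nonzero(r['region']); i,j=xs.argmin(),xs.argmax(); print('mask',r['confidence'],len(xs),(xs[i],ys[i]),(xs[j],ys[j]), 'ymin',ys.min(),'ymax',ys.max(),np.polyfit(xs,ys,1))
print('pred stub wrist',proj(w,[g-.063*u,g-.053*u,g-.02*u]))
E
```

```text
clock: 20.82
tool_pos: [0.6211, -0.179, 0.3907]
orientation: [-179.9, 0.3, -168.8]
force: [-0.3, 0.5, -3.1]
opening: 0.0151
gripper_force: 30.0
grasp [ 0.62205885 -0.17902719  0.23173846] proj side [[319.00265702 155.34429541]] ends [[345.94320979 160.98639974]
 [296.59853873 150.70268059]]
s bar_mid [318. 160.] 0.71
mask 0.67 136 (np.int64(325), np.int64(156)) (np.int64(345), np.int64(160)) ymin 155 ymax 164 [ 0.18164518 98.84071701]
w bar_mid [310. 311.] 0.95
w bar_mid [449. 191.] 0.49
mask 0.74 6433 (np.int64(289), np.int64(193)) (np.int64(329), np.int64(185)) ymin 181 ymax 392 [1.01789309e-02 2.69713353e+02]
pred stub wrist [[309.92286065 183.25256487]
 [309.9202927  207.98907783]
 [309.91273764 282.37815048]]
```

```bash
python3 -m creep '[[[0,0,-0.15,0,0],[0,0,-0.15,0.062,0],[0,0,0,0.062,0]]]'
python3 - <<'E'
from h import *
go(.69,0,.45,180)
print(telemetry.get_obs()['joint_pos'])
t=snap('top')
for q in ('holder',):
  for r in nets.masks_of(t,q)[:2]:
    m=r['region'].astype(np.uint8); print(q,round(r['confidence'],2),m.sum(),np.round(r['uv']))
for uv,z in [((238,211.5),.0),((282.5,212.5),0),((285,141),0)]: print(onz(t,uv,z))
E
```

```text
clock: 21.42
tool_pos: [0.6222, -0.1796, 0.4529]
orientation: [-179.9, 0.4, 179.9]
force: [0.9, -1.0, -0.1]
opening: 0.0149
gripper_force: 30.0
total units [-0.337  0.899  0.015] rows 5 per row [-0.0674  0.1797  0.0029]
yaw now 179.89 spin -0.001 rows 1 per -0.0012
[  1.17809274  16.41319221   0.95370298   0.16290466 -74.13699796
 -91.33286941]
holder 0.78 7578 [200. 348.]
holder 0.77 3321 [250. 167.]
[0.54980782 0.24440303 0.        ]
[0.54974639 0.12377699 0.        ]
[0.74834665 0.12421733 0.        ]
```

```bash
python3 -m creep '[[[-0.2,0,0,0,0],[-0.2,0,0,0,0],[-0.2,0,0,0,0],[-0.2,0,0,0,0]]]'
python3 -m creep '[[[-0.2,0,0,0,0],[-0.1,0,0,0,0],[-0.1,0,0,0,0],[0,0,0,0,0]]]'
python3 -c "
from h import *
print(telemetry.get_obs()['joint_pos'])"
```

```text
clock: 21.85
tool_pos: [0.7824, -0.1787, 0.4452]
orientation: [180.0, -0.1, -179.7]
force: [1.6, 0.3, -1.4]
opening: 0.0153
gripper_force: 30.0
clock: 22.18
tool_pos: [0.8643, -0.1781, 0.4398]
orientation: [180.0, -0.4, -179.7]
force: [0.3, 1.4, -4.3]
opening: 0.0147
gripper_force: 30.0
[ 8.97686620e-01  4.15907183e+01  4.04898625e+01 -4.38154663e-02
 -8.93184627e+01 -9.05808942e+01]
```

```bash
python3 -m creep '[[[-0.15,0,0,0,0],[-0.15,0,0,0,0],[0,0,0,0,0]]]'
python3 -m creep '[[[-0.15,0,0,0,0],[-0.15,0,0,0,0],[0,0,0,0,0]]]'
python3 -c "
from h import *
print(telemetry.get_obs()['joint_pos'])"
```

```text
clock: 22.43
tool_pos: [0.9263, -0.178, 0.4353]
orientation: [180.0, -0.6, -179.7]
force: [1.2, 0.4, -8.0]
opening: 0.0151
gripper_force: 30.0
clock: 22.68
tool_pos: [0.9626, -0.1745, 0.4279]
orientation: [-179.8, -0.2, -179.7]
force: [0.1, 1.1, -8.3]
opening: 0.0148
gripper_force: 30.0
[   1.06421054   57.84264033   71.35814352    0.15235872 -103.73483161
  -90.71554519]
```

```bash
python3 -m creep '[[[-0.2,0,0,0,0],[-0.2,0,0,0,0],[-0.2,0,0,0,0],[0,0,0,0,0]]]'
python3 -c "
from h import *
print(telemetry.get_obs()['joint_pos'])"
```

```text
clock: 23.02
tool_pos: [0.9943, -0.1574, 0.4076]
orientation: [-178.6, 4.9, -179.6]
force: [0.2, 0.6, -3.2]
opening: 0.0154
gripper_force: 30.0
[  2.30023583  59.40420522  71.43697723   1.56693921 -97.15313221
 -91.71447472]
```

```bash
python3 -m creep '[[[-0.15,-0.1,0,0,0],[-0.15,-0.1,0,0,0],[-0.15,-0.05,0,0,0],[0,0,0,0,0]]]'
python3 -m creep '[[[-0.2,0,0,0,0],[-0.2,0,0,0,0],[-0.2,0,0,0,0],[0,0,0,0,0]]]'
python3 -c "
from h import *
print(telemetry.get_obs()['joint_pos'])"
```

```text
clock: 23.35
tool_pos: [1.0083, -0.1964, 0.395]
orientation: [-177.4, 8.8, -179.7]
force: [-1.2, -0.1, -2.9]
opening: 0.0153
gripper_force: 30.0
clock: 23.68
tool_pos: [1.0362, -0.1731, 0.384]
orientation: [-176.1, 13.6, -179.3]
force: [0.3, 1.5, -3.1]
opening: 0.0148
gripper_force: 30.0
[  1.81801063  61.65833752  71.56475925   4.18422676 -86.43989385
 -91.3178471 ]
```

```bash
python3 -m creep '[[[-0.15,0.12,0,0,0],[-0.15,0.12,0,0,0],[0,0,0,0,0]]]'
python3 -m creep '[[[-0.1,0,0.15,0,0],[-0.1,0,0.15,0,0],[0,0,0,0,0]]]'
python3 -c "
from h import *
print(telemetry.get_obs()['joint_pos'])"
```

```text
clock: 23.93
tool_pos: [1.0541, -0.1143, 0.3813]
orientation: [-175.6, 15.7, -179.0]
force: [0.9, 2.3, -3.8]
opening: 0.0153
gripper_force: 30.0
clock: 24.18
tool_pos: [1.0789, -0.1205, 0.3157]
orientation: [-175.3, 16.6, -179.1]
force: [-0.8, 0.5, -9.1]
opening: 0.015
gripper_force: 30.0
[  4.84448185  65.97138288  71.29486521   5.95763971 -79.12195695
 -94.91452459]
```

```bash
python3 -m creep '[[[-0.2,0,0,0,0],[-0.2,0,0,0,0],[-0.2,0,0,0,0],[0,0,0,0,0]]]'
python3 -m creep '[[[-0.2,0,0,0,0],[-0.2,0,0,0,0],[0,0,0,0,0]]]'
python3 -c "
from h import *
print(telemetry.get_obs()['joint_pos'])"
```

```text
clock: 24.52
tool_pos: [1.097, -0.1072, 0.3366]
orientation: [-173.9, 22.4, -178.5]
force: [0.0, 0.7, -2.0]
opening: 0.0151
gripper_force: 30.0
clock: 24.77
tool_pos: [1.1073, -0.099, 0.3467]
orientation: [-173.1, 25.6, -178.2]
force: [0.2, 1.0, -1.1]
opening: 0.0147
gripper_force: 30.0
[  6.30063181  65.698689    71.69416365   9.32507108 -71.18624833
 -97.1119579 ]
```

```bash
cat >> h.py <<'E'
def legs(pts):
    p,R=pose()
    for q in pts:
        q=np.array(q); d=R.T@(q-p)/0.2; n=int(np.ceil(np.linalg.norm(d)/0.2)); print(q,'rows',n,(d/n).round(4)); p=q
E
python3 - <<'E'
from h import *
p,R=pose(); print(p,R.round(3))
legs([(.95,0,.42),(.46,.0,.42)])
E
```

```text
[ 1.10730039 -0.09900903  0.34670996] [[-0.901  0.02   0.433]
 [-0.029  0.994 -0.107]
 [-0.432 -0.108 -0.895]]
[0.95 0.   0.42] rows 5 [ 0.1073  0.0873 -0.1442]
[0.46 0.   0.42] rows 13 [ 0.1699 -0.0038 -0.0815]
```

```bash
python3 -m creep '[[[0.107,0.087,-0.144,0,0],[0.107,0.087,-0.144,0,0],[0.107,0.087,-0.144,0,0],[0.107,0.087,-0.144,0,0],[0.107,0.087,-0.144,0,0],[0.17,-0.004,-0.081,0,0],[0.17,-0.004,-0.081,0,0],[0.17,-0.004,-0.081,0,0]]]'
python3 -m creep '[[[0.17,-0.004,-0.081,0,0],[0.17,-0.004,-0.081,0,0],[0.17,-0.004,-0.081,0,0],[0.17,-0.004,-0.081,0,0],[0.17,-0.004,-0.081,0,0],[0.17,-0.004,-0.081,0,0],[0.17,-0.004,-0.081,0,0],[0.17,-0.004,-0.081,0,0]]]'
python3 -m creep '[[[0.17,-0.004,-0.081,0,0],[0.17,-0.004,-0.081,0,0],[0,0,0,0,0],[0,0,0,0,0]]]'
python3 - <<'E'
from h import *
o=telemetry.get_obs();print(np.round(o['joint_pos'],1),o['clock'])
p,R=pose(); w=snap('wrist');t=snap('top');s=snap('side')
for n,v in(('w',w),('t',t),('s',s)):
  for q,z in(('clip_seat',.094),('lamp_tube',.235),('bar_mid',p[2]+.159*R[2,2])):
    for d in nets.landmark_of(v,q)[:2]: print(n,q,np.round(d['uv'],1),round(d['confidence'],2),onz(v,d['uv'],z).round(4))
print('grasp',p+.159*R[:,2])
legs([(.46,.2,.3)])
E
```

```text
clock: 25.43
tool_pos: [0.853, -0.0103, 0.4129]
orientation: [-173.1, 25.5, -178.3]
force: [1.3, 0.6, -1.3]
opening: 0.0152
gripper_force: 30.0
clock: 26.1
tool_pos: [0.552, -0.0112, 0.4116]
orientation: [-173.0, 25.5, -178.3]
force: [0.4, 0.5, -0.9]
opening: 0.0153
gripper_force: 30.0
clock: 26.43
tool_pos: [0.4769, -0.0112, 0.4125]
orientation: [-173.1, 25.7, -178.3]
force: [0.8, -0.4, -1.1]
opening: 0.0153
gripper_force: 30.0
[  26.7   -7.   -44.3   29.8  -35.8 -138.4] 26.4333
w clip_seat [331.2 123.8] 0.74 [ 0.5383 -0.03    0.094 ]
w clip_seat [561.  210.7] 0.59 [0.6162 0.1803 0.094 ]
w bar_mid [308.4 310.3] 0.84 [ 0.542  -0.0293  0.2702]
t clip_seat [194.3 366.8] 0.79 [0.151  0.3174 0.094 ]
t clip_seat [257.5 181.2] 0.72 [0.613  0.1794 0.094 ]
t lamp_tube [169.4 374.2] 0.62 [0.1597 0.3302 0.235 ]
t lamp_tube [246.  154.4] 0.57 [0.641  0.1842 0.235 ]
t bar_mid [338.2 196.3] 0.66 [ 0.5447 -0.0204  0.2702]
s clip_seat [399. 429.] 0.9 [0.1583 0.298  0.094 ]
s clip_seat [235.6 281. ] 0.56 [0.616  0.1719 0.094 ]
s lamp_tube [396.6 352. ] 0.8 [0.1971 0.2627 0.235 ]
s lamp_tube [219.1 228.4] 0.68 [0.6346 0.1787 0.235 ]
s bar_mid [308.5 181.5] 0.47 [ 0.5502 -0.0167  0.2702]
grasp [ 0.54579537 -0.02822788  0.2701803 ]
[0.46 0.2  0.3 ] rows 6 [0.0497 0.1835 0.0566]
```

```bash
python3 -m creep '[[[0.05,0.183,0.04,0.019,0],[0.05,0.183,0.04,0,0],[0.05,0.183,0.04,0,0],[0.05,0.183,0.04,0,0],[0.05,0.183,0.04,0,0],[0.05,0.183,0.04,0,0],[0,0,0,0,0],[0,0,0,0,0]]]'
python3 - <<'E'
from h import *
o=telemetry.get_obs();print(np.round(o['joint_pos'],1),o['clock'])
for i in range(3):
  p,R=pose(); w=snap('wrist')
  for q,z in(('clip_seat',.094),('lamp_tube',.235),('jaw',.094)):
    for d in nets.landmark_of(w,q)[:2]: print(q,np.round(d['uv'],1),round(d['confidence'],2),onz(w,d['uv'],z).round(4))
print('grasp',p+.159*R[:,2])
save(w,'w3.png')
E
```

```text
clock: 27.7
tool_pos: [0.4662, 0.1987, 0.3344]
orientation: [-174.1, 24.0, -179.5]
force: [0.1, -0.4, -1.6]
opening: 0.0153
gripper_force: 30.0
[  48.4    2.9  -48.7   41.9  -33.6 -173.6] 27.7
clip_seat [322.1 275.7] 0.69 [0.6136 0.1811 0.094 ]
clip_seat [310.5 310.3] 0.4 [0.663  0.1699 0.094 ]Traceback (most recent call last):
  File "<stdin>", line 6, in <module>
ValueError: it knows: bar, bar_mid, blade_tip, clip_seat, driver, holder, jar, lamp_tube, lid_edge, lid_hinge, notch, oil, scraper, socket, spanner, spray, tape, tin
```

Run:
```python
from h import *
p,R=pose(); w=snap('wrist')
for d in nets.landmark_of(w,'clip_seat')[:1]: print(np.round(d['uv'],1),round(d['confidence'],2),onz(w,d['uv'],.094).round(4))
print('grasp',p+.159*R[:,2])
S=np.array([.6145,.181,.094]); n=np.array([-.4226,0,.9063]);u=np.array([.9063,0,.4226]);l=np.array([0,1,0])
for nm,X in dict(seat=S,prongTopLow=S-45*u*.001-.010*l+.012*n,prongTopLow2=S-25*u*.001-.010*l+.012*n,noseLow=S-.045*u+.0025*l+.012*n,foot=S-.066*u,boardL=S+.060*l-.038*n-.06*u,boardR=S-.060*l-.038*n-.06*u).items(): print(nm,proj(w,X)[0].round(1))
save(w,'w3.png',(180,180,460,390),2.8)
```

```text
[326.8 277.2] 0.59 [0.6154 0.1819 0.094 ]
grasp [0.53034918 0.18013829 0.19033952]
seat [325.7 276.5]
prongTopLow [312.9 228.1]
prongTopLow2 [312.7 252.7]
noseLow [329.3 228.6]
foot [327.4 198.2]
boardL [398.5 198.3]
boardR [262.8 194.9]
```

View pics/w3.png

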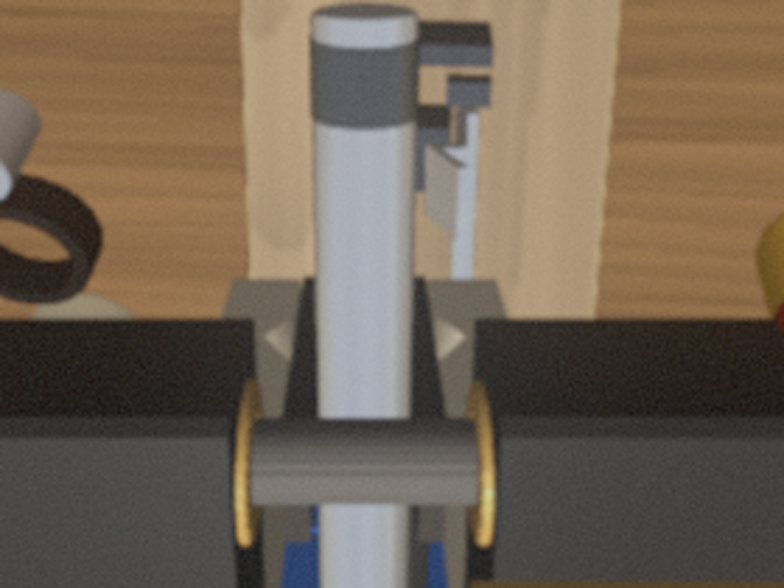

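Run:
```python
from h import *
t=snap('top')
S=np.array([.615,.184,.094]); n=np.array([-.4226,0,.9063]);u=np.array([.9063,0,.4226]);l=np.array([0,1,0])
print('foot pred',proj(t,S-.066*u),'seat',proj(t,S))
f=cv2.cvtColor(t['frame'],cv2.COLOR_RGB2GRAY)
for r in range(192,212): print(r,' '.join('%3d'%v for v in f[r,234:288]))
```

```text
foot pred [[256.43753129 205.82699667]] seat [[255.70661745 180.37704106]]
192 107 107 135 160 157 156 156 157 159 162 162 155 170 183 182 182 182 172 149 142 143 111  86  87  87  82  72  66  63  46  90 148 161 162 157 157 162 167 169 170 167 165 165 164 162 163 166 171 157 100  98 104 106 105
193 110 109 145 168 157 157 157 158 158 161 161 153 168 183 181 181 182 173 151 145 145 113  88  87  88  84  71  72  67  45  90 148 161 164 157 159 163 167 169 170 167 166 166 164 162 164 166 173 157  99  98 107 106 106
194 113 114 150 170 158 157 156 157 158 161 160 153 168 183 182 182 181 173 151 143 143 114  89  88  89  84  73  73  74  52 116 153 161 162 157 159 163 166 169 171 167 166 165 164 163 164 167 175 158 100 101 109 107 108
195 117 117 136 156 157 158 157 157 159 161 161 152 169 183 182 182 182 175 152 143 144 113  87  87  87  84  72  73  75  71 143 160 162 162 157 159 163 168 169 170 167 166 166 164 163 164 167 172 160 109 104 109 110 110
196  61  61  75 128 158 157 156 158 158 160 161 153 152 144 129 129 146 150 128 120 144 116  93 102 102  98  80  73  74 118 155 161 161 159 156 1
[... 2674 characters left out ...]
  73  72  72  71  62  52 108 118 117 117
209 111 132 149 150 137 150 196 218 222 222 222 222 221 221 221 221 221 220 195 148 182 214 220 220 219 193 130  78  71  71  71  70  72  69  72  70  72  71  71  72  71  71  71  71  72  71  73  72  62  52 106 115 115 114
210  43  57 127 182 191 180 184 208 221 222 221 221 222 221 221 221 221 221 207 158 147 165 167 168 167 154 114  78  70  72  70  69  71  71  70  71  71  71  70  72  71  72  71  72  72  87 132 101  66  51 108 117 117 117
211  37  35  49  87 186 219 219 220 221 222 221 221 222 221 221 222 221 221 218 170 126 137 140 139 131 115  98  79  70  70  71  72  70  71  72  70  71  71  70  70  71  73  71  70  64  81 136 100  62  53 111 120 120 119
```

Run:
```python
import cv2
from h import *
f=cv2.imread('pics/top0.png',0)
for r in list(range(184,208,1)): print(r,' '.join('%3d'%v for v in f[r,244:276]))
t=snap('top')
for c,z,r in [(249.5,.066,205),(266.2,.066,205)]: print(onz(t,(c,r),z))
```

```text
184 160 157 152 152 154 152 152 178 184 182 156 140 150 150 152 153 157 161 157 156 158 159 160 162 164 163 162 162 165 164 162 161
185 159 157 152 152 153 151 153 176 184 183 156 137 148 151 150 152 157 161 158 157 159 159 160 162 162 162 160 163 166 166 162 161
186 159 158 153 152 153 151 153 179 185 183 158 110  98  99  98  99 101 116 121 120 133 152 160 162 163 162 160 163 166 165 162 162
187 161 156 152 152 154 152 154 170 169 151 115  68  60  61  60  61  60  62  66  66  96 145 160 162 162 161 161 163 166 166 162 162
188 159 157 153 151 153 153 153 154 141 112  74  56  55  55  56  58  52  51  52  49  90 145 161 162 161 157 160 164 166 166 163 163
189 160 159 153 152 153 152 150 139 118  96  82  80  81  80  81  80  67  57  51  40  89 145 161 162 161 158 161 164 166 167 163 162
190 160 158 154 152 153 152 146 140 124 112 110  92  84  83  84  80  66  52  41  35  89 145 160 162 161 158 159 164 167 168 164 163
191 160 158 154 152 153 149 150 144 135 141 136 109  86  85  85  82  66  54  41  36  90 146 160 162 159 157 160 165 167 168 165 163
192 160 156 152 151 157 159 153 147 147 147 
[... 1437 characters left out ...]
23  70  56  56  56  56  58  56  55  56  57  58  56  56  56  52  64 137 153 158 164 168 169 170 167 165
204 159 154 148 150 154 134  87  57  55  56  55  56  55  55  56  56  55  56  56  56  56  46  87 141 154 158 164 168 169 169 167 164
205 158 151 146 149 144 106  64  63  64  62  65  64  59  56  56  56  56  55  54  55  51  41 136 153 154 158 164 168 169 169 167 164
206 159 151 146 150 146 114  87  86  83  82  84  86  84  84  83  82  84  85  84  86  68  92 144 153 154 159 164 168 169 169 166 162
207 160 153 148 151 147 115  86  87  83  83  87  87  85  87  86  84  84  85  87  87  92 144 155 155 154 160 165 168 169 170 166 158
[0.55696022 0.20192559 0.066     ]
[0.55787731 0.15908666 0.066     ]
```

```bash
cat >> h.py <<'E'
S=np.array([.616,.1835,.094]); N=np.array([-.4226,0,.9063]);U=np.array([.9063,0,.4226])
def seat(*pts):
    p,R=pose(); g=p+.159*R[:,2]; d=g-S; print('grasp in seat mm',np.round(1000*np.array([d@U,d[1],d@N]),1), 'bar axis dev deg', np.degrees(np.arcsin(-R[1,0])).round(2),(np.degrees(np.arctan2(-R[2,0],-R[0,0]))-25).round(2),'j',np.round(telemetry.get_obs()['joint_pos'],1))
    for a,b,c in pts:
        q=S+U*a/1e3+np.array([0,b/1e3,0])+N*c/1e3; e=R.T@(q-g)/.2; n=int(np.ceil(np.linalg.norm(e)/.2)); print((a,b,c),'total',e.round(3),'n',n,(e/n).round(4)); g=q
E
python3 - <<'E'
from h import *
seat((1,0,60),(1,0,30))
E
```

```text
grasp in seat mm [-36.5  -3.5 123.9] bar axis dev deg 0.25 -0.9 j [  48.2    2.7  -48.8   41.9  -33.6 -173.6]
(1, 0, 60) total [-0.193  0.048  0.313] n 2 [-0.0963  0.0241  0.1566]
(1, 0, 30) total [-0.002  0.015  0.149] n 1 [-0.0024  0.0149  0.1492]
```

```bash
python3 -m creep '[[[-0.048,0.012,0.078,0,0],[-0.048,0.012,0.078,0,0],[-0.048,0.012,0.078,0,0],[-0.049,0.012,0.079,0,0],[0,0,0,0,0],[0,0,0,0,0],[0,0,0,0,0]]]'
python3 - <<'E'
from h import *
seat((1,0,40),(1,0,0))
w=snap('wrist');s=snap('side')
for n,v in (('w',w),('s',s)):
  for q in('clip_seat','bar_mid'):
    print(n,q,[(np.round(d['uv'],1),round(d['confidence'],2)) for d in nets.landmark_of(v,q)[:2]])
print(proj(w,S),proj(s,S))
p,R=pose(); g=p+.159*R[:,2]; print('side ends pred',proj(s,[g-.063*-R[:,0],g+.067*-R[:,0]]))
# enlarged
a=w['frame'][190:330,230:420,::-1];b=s['frame'][210:330,170:290,::-1]
r=lambda f,k:cv2.resize(f,k,interpolation=cv2.INTER_CUBIC)
cv2.imwrite('pics/pre2.png',np.vstack([np.hstack([r(a,(400,295)),np.zeros((295,0,3),np.uint8)]),r(b,(400,400))[:300]]))
cv2.imwrite('pics/pre3.png',np.hstack([r(a,(400,400)),r(b,(400,400))]))
E
```

```text
clock: 28.63
tool_pos: [0.53, 0.1981, 0.2978]
orientation: [-174.2, 23.5, -179.6]
force: [1.0, -0.8, -1.6]
opening: 0.0151
gripper_force: 30.0
grasp in seat mm [ 4.2 -1.  62.8] bar axis dev deg 0.4 -1.51 j [  40.7   10.6  -46.2   47.9  -26.7 -173.6]
(1, 0, 40) total [0.013 0.016 0.114] n 1 [0.0128 0.0162 0.1136]
(1, 0, 0) total [-0.005  0.02   0.199] n 1 [-0.0053  0.0195  0.199 ]
w clip_seat [(array([317.8, 259.4]), 0.76)]
w bar_mid [(array([311.2, 311.8]), 0.64)]
s clip_seat [(array([233.1, 284.1]), 0.86), (array([397.7, 427.4]), 0.65)]
s bar_mid [(array([233.2, 270.6]), 0.48)]
[[321.76539575 258.5771225 ]] [[232.10898637 284.09792903]]
side ends pred [[260.48404821 287.13564228]
 [213.42118362 247.33848359]]
```

View pics/pre3.png

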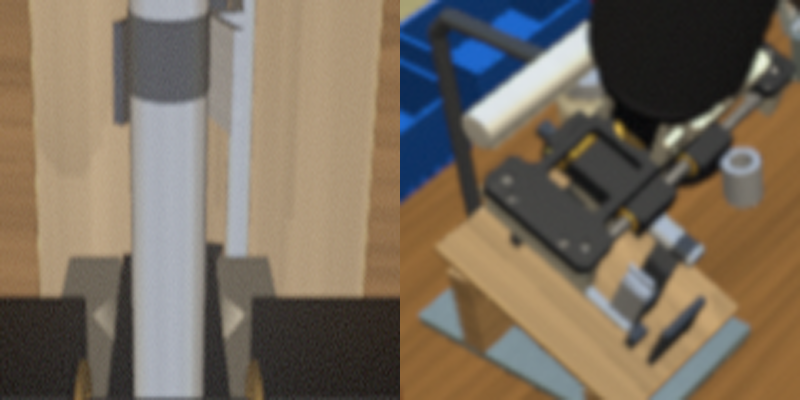

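Run:
```python
from h import *
w=snap('wrist')
P0=S-.038*N
for row in (205,230,262):
    g=w['frame'][row].astype(int); sat=(g[:,0]-g[:,2])
    k=np.abs(np.convolve(g.sum(1),[1,1,1,0,-1,-1,-1],'same')); L=240+k[240:262].argmax(); Rr=395+k[395:425].argmax()
    Y=[]
    for c in (L,Rr):
        d=ray(w,(c,row)); X=w['C']+d*((P0-w['C'])@N)/(d@N); Y.append(X)
    print(row,L,Rr,Y[0].round(4),Y[1].round(4),'centre y',(Y[0][1]+Y[1][1])/2,'w',Y[1][1]-Y[0][1])
# outer prong edge and jaw strip
for nm,c,r,h in(('prong outer',283.7,215,.03),('strip r',349.7,215,-.01),('strip l',339,250,-.01)):
    d=ray(w,(c,r)); X=w['C']+d*((S+h*N-w['C'])@N)/(d@N); print(nm,X[1]-S[1])
```

```text
205 243 408 [0.6099 0.1239 0.0492] [0.6067 0.242  0.0478] centre y 0.18294485011833336 w 0.11818810981798371
230 245 406 [0.6272 0.1245 0.0573] [0.6232 0.2423 0.0554] centre y 0.1833897326064476 w 0.11781235600530673
262 245 403 [0.6505 0.1233 0.0682] [0.6454 0.2423 0.0658] centre y 0.1828196316093626 w 0.11898314349170708
prong outer -0.01782240303186583
strip r 0.017641291907882994
strip l 0.011698064401129443
```

```bash
python3 -m creep '[[[0.006,0.004,0.038,-0.01,0],[0.006,0.004,0.038,0,0],[0.001,0.004,0.038,0,0],[0,0,0,0,0],[0,0,0,0,0]]]'
python3 - <<'E'
from h import *
seat((1,-1,27),(1,-1,12),(1,-1,0))
E
```

```text
clock: 29.4
tool_pos: [0.5408, 0.1975, 0.2805]
orientation: [-173.9, 22.7, -178.4]
force: [-0.4, 0.2, -1.8]
opening: 0.0152
gripper_force: 30.0
grasp in seat mm [ 4.7 -1.4 42.6] bar axis dev deg 1.43 -2.3 j [  39.    12.7  -46.3   50.   -24.5 -173.6]
(1, -1, 27) total [0.015 0.01  0.078] n 1 [0.0151 0.0101 0.0782]
(1, -1, 12) total [-0.003  0.007  0.075] n 1 [-0.003   0.0072  0.0746]
(1, -1, 0) total [-0.002  0.006  0.06 ] n 1 [-0.0024  0.0057  0.0597]
```

Run:
```python
from h import *
p,R=pose(); 
legs([(.50,.197,.34),(.47,.03,.40)])
```

```text
[0.5   0.197 0.34 ] rows 2 [ 0.0367 -0.0173 -0.1758]
[0.47 0.03 0.4 ] rows 5 [ 0.0087 -0.1725 -0.0505]
```

```bash
python3 -m creep '[[[0.037,-0.017,-0.176,0,0],[0.037,-0.017,-0.176,0,0],[0.009,-0.172,-0.05,0,0],[0.009,-0.172,-0.05,0,0],[0.009,-0.172,-0.05,0,0],[0.009,-0.172,-0.05,0,0],[0.009,-0.172,-0.05,0,0],[0,0,0,0,0]]]'
python3 -m creep '[[[0,0,0,-0.077,0],[0,0,0,-0.077,0],[0,0,0,-0.077,0],[0,0,0,-0.077,0],[0,0,0,-0.077,0],[0,0,0,-0.077,0],[0,0,0,-0.077,0],[0,0,0,-0.077,0]]]'
python3 -m creep '[[[0,0,0,-0.077,0],[0,0,0,-0.077,0],[0,0,0,-0.077,0],[0,0,0,-0.077,0],[0,0,0,-0.077,0],[0,0,0,-0.077,0],[0,0,0,-0.077,0],[0,0,0,-0.077,0]]]'
python3 -m creep '[[[0,0,0,-0.077,0],[0,0,0,-0.077,0],[0,0,0,-0.077,0],[0,0,0,-0.077,0],[0,0,0,-0.077,0],[0,0,0,-0.077,0],[0,0,0,-0.077,0],[0,0,0,-0.077,0]]]'
python3 -m creep '[[[0,0,0,-0.077,0],[0,0,0,-0.077,0],[0,0,0,0,0],[0,0,0,0,0]]]'
python3 -c "
from h import *
p,R=pose();print(p,R.round(3),telemetry.get_obs()['joint_pos'])"
```

```text
clock: 30.07
tool_pos: [0.4678, 0.027, 0.402]
orientation: [-174.0, 22.9, -178.7]
force: [-0.0, 0.5, -2.4]
opening: 0.0146
gripper_force: 30.0
clock: 30.73
tool_pos: [0.4693, 0.0306, 0.4]
orientation: [-157.8, 7.8, -122.4]
force: [-0.7, 0.5, -2.9]
opening: 0.0152
gripper_force: 30.0
clock: 31.4
tool_pos: [0.4693, 0.0306, 0.4]
orientation: [-160.5, -13.4, -70.8]
force: [0.4, -0.1, -2.4]
opening: 0.015
gripper_force: 30.0
clock: 32.07
tool_pos: [0.4693, 0.0306, 0.4]
orientation: [179.6, -23.5, -12.9]
force: [-0.6, 0.1, -1.4]
opening: 0.0148
gripper_force: 30.0
clock: 32.4
tool_pos: [0.4694, 0.0306, 0.4]
orientation: [173.9, -22.8, 1.5]
force: [-0.3, -0.0, -2.2]
opening: 0.0151
gripper_force: 30.0
[0.46935541 0.03063152 0.39998417] [[ 0.922 -0.015  0.387]
 [ 0.024 -0.995 -0.096]
 [ 0.387  0.098 -0.917]] [ 32.75044947  -6.13705395 -43.84944233  27.45778025 -38.95056499
  38.01401178]
```

```bash
sed -i 's/np.arcsin(-R\[1,0\])/np.arcsin(R[1,0])/; s/np.arctan2(-R\[2,0\],-R\[0,0\])/np.arctan2(R[2,0],R[0,0])/' h.py; python3 -m creep '[[[0,0,0,0.017,0],[0,0,0,0,0]]]'
python3 - <<'E'
from h import *
seat((-32,-1,124),(8,-1,60))
E
```

```text
clock: 32.57
tool_pos: [0.4694, 0.0307, 0.4]
orientation: [174.6, -22.9, -0.2]
force: [0.2, 0.8, -1.0]
opening: 0.0147
gripper_force: 30.0
grasp in seat mm [  -9.4 -168.   181.1] bar axis dev deg -0.2 -2.08 j [ 32.8  -6.1 -43.8  27.5 -38.9  36.4]
(-32, -1, 124) total [-0.106 -0.859  0.208] n 5 [-0.0211 -0.1717  0.0417]
(8, -1, 60) total [ 0.211 -0.031  0.311] n 2 [ 0.1057 -0.0153  0.1555]
```

```bash
python3 -m creep '[[[-0.021,-0.172,0.042,0,0],[-0.021,-0.172,0.042,0,0],[-0.021,-0.172,0.042,0,0],[-0.021,-0.172,0.042,0,0],[-0.021,-0.172,0.042,0,0],[0,0,0,0,0],[0,0,0,0,0]]]'
python3 -m creep '[[[0.053,-0.008,0.078,0,0],[0.053,-0.008,0.078,0,0],[0.053,-0.008,0.078,0,0],[0.053,-0.008,0.078,0,0],[0,0,0,0,0],[0,0,0,0,0]]]'
python3 - <<'E'
from h import *
seat((8,-1,36),(8,-1,20),(8,-1,0))
w=snap('wrist'); p,R=pose(); g=p+.159*R[:,2]
for q in('clip_seat','bar_mid'): print(q,[(np.round(d['uv'],1),round(d['confidence'],2)) for d in nets.landmark_of(w,q)[:2]])
print(proj(w,[S,g-.007*R[:,0]]))
E
```

```text
clock: 33.15
tool_pos: [0.4724, 0.1994, 0.337]
orientation: [174.4, -22.8, 0.2]
force: [0.2, -0.7, -1.8]
opening: 0.0152
gripper_force: 30.0
clock: 33.65
tool_pos: [0.5364, 0.1971, 0.2962]
orientation: [174.4, -22.8, -0.1]
force: [-0.2, 0.4, -2.3]
opening: 0.0153
gripper_force: 30.0
grasp in seat mm [ 7.3 -1.9 58.8] bar axis dev deg -0.06 -2.16 j [ 40.6  11.3 -44.9  45.5 -27.1   8.4]
(8, -1, 36) total [ 0.008 -0.016  0.113] n 1 [ 0.0078 -0.0155  0.1128]
(8, -1, 20) total [ 0.003 -0.008  0.08 ] n 1 [ 0.003  -0.0078  0.0796]
(8, -1, 0) total [ 0.004 -0.01   0.099] n 1 [ 0.0038 -0.0097  0.0995]
clip_seat [(array([293.7, 269.3]), 0.97)]
bar_mid [(array([308.9, 310.4]), 0.64)]
[[296.95177285 273.85820559]
 [308.06253618 331.20092891]]
```

```bash
python3 -m creep '[[[0.004,-0.01,0.056,0,0],[0.004,-0.01,0.056,0,0],[0,0,0,0,0],[0,0,0,0,0]]]'
python3 - <<'E'
from h import *
for i in range(2):
  w=snap('wrist'); d=nets.landmark_of(w,'clip_seat')
  if d: print(d[0]['confidence'],onz(w,d[0]['uv'],.094))
seat((8,0,24),(8,0,12),(8,0,0))
print(telemetry.get_obs()['force'])
E
```

```text
clock: 34.13
tool_pos: [0.5459, 0.1998, 0.2768]
orientation: [174.4, -22.9, 0.1]
force: [-0.3, -0.9, -1.1]
opening: 0.0151
gripper_force: 30.0
0.16 [0.60574903 0.18259377 0.094     ]
grasp in seat mm [ 8.5  1.9 37.5] bar axis dev deg 0.1 -2.05 j [ 38.5  13.4 -46.1  51.1 -24.    4.3]
(8, 0, 24) total [-0.     0.003  0.068] n 1 [-0.0003  0.0029  0.0683]
(8, 0, 12) total [ 0.002 -0.006  0.06 ] n 1 [ 0.0021 -0.0057  0.0597]
(8, 0, 0) total [ 0.002 -0.006  0.06 ] n 1 [ 0.0021 -0.0057  0.0597]
[-0.18158671 -0.56426514 -2.60881731]
```

```bash
python3 -m creep '[[[0,0.001,0.034,0,0],[0,0.001,0.034,0,0],[0,0,0,0,0]]]'
python3 -m creep '[[[0.001,-0.003,0.03,0,0],[0,0,0,0,0]]]'
python3 -c "
from h import *
seat((8,0,0))"
```

```text
clock: 34.58
tool_pos: [0.5514, 0.1981, 0.2638]
orientation: [174.4, -22.9, 0.1]
force: [-0.0, -1.5, -2.0]
opening: 0.0152
gripper_force: 30.0
clock: 34.75
tool_pos: [0.5541, 0.1981, 0.2588]
orientation: [174.4, -22.9, 0.1]
force: [0.2, -2.3, 0.3]
opening: 0.0147
gripper_force: 30.0
grasp in seat mm [ 7.8 -0.7 17.3] bar axis dev deg 0.07 -2.09 j [ 35.7  15.1 -47.6  58.  -21.1  -0.5]
(8, 0, 0) total [ 0.004 -0.012  0.086] n 1 [ 0.0042 -0.012   0.0858]
```

```bash
python3 -m creep '[[[0.001,-0.003,0.025,0,0],[0,0,0,0,0]]]'
python3 -m creep '[[[0.001,-0.003,0.025,0,0],[0,0,0,0,0]]]'
python3 -c "
from h import *
seat((8,0,0))"
```

```text
clock: 34.92
tool_pos: [0.5562, 0.1983, 0.2541]
orientation: [174.4, -22.9, 0.1]
force: [0.8, -2.2, -2.0]
opening: 0.015
gripper_force: 30.0
clock: 35.08
tool_pos: [0.5583, 0.1985, 0.2493]
orientation: [174.4, -22.9, 0.1]
force: [1.9, -3.0, -2.3]
opening: 0.0148
gripper_force: 30.0
grasp in seat mm [ 7.5 -0.3  7. ] bar axis dev deg 0.11 -2.13 j [ 34.2  16.1 -48.2  62.  -19.7  -3.2]
(8, 0, 0) total [ 0.004 -0.005  0.035] n 1 [ 0.0039 -0.0048  0.0347]
```

```bash
python3 -m creep '[[[0.001,-0.001,0.02,0,0],[0,0,0,0,0]]]'
python3 -m creep '[[[0.001,-0.001,0.02,0,0],[0,0,0,0,0]]]'
python3 -m creep '[[[0.001,-0.001,0.015,0,0],[0,0,0,0,0]]]'
python3 -c "
from h import *
seat((8,0,0))
print(telemetry.get_obs()['force'])"
```

```text
clock: 35.25
tool_pos: [0.56, 0.1984, 0.2457]
orientation: [174.4, -22.9, 0.1]
force: [1.3, -1.7, -2.7]
opening: 0.0149
gripper_force: 30.0
clock: 35.42
tool_pos: [0.5616, 0.1982, 0.2434]
orientation: [174.5, -23.0, 0.1]
force: [-6.3, -1.8, 5.5]
opening: 0.0152
gripper_force: 30.0
clock: 35.58
tool_pos: [0.5628, 0.1981, 0.2421]
orientation: [174.5, -23.1, 0.1]
force: [-15.2, -3.0, 19.5]
opening: 0.015
gripper_force: 30.0
grasp in seat mm [ 9.2 -0.6 -1.5] bar axis dev deg 0.11 -1.9 j [ 32.3  16.8 -48.9  67.  -18.3  -6.6]
(8, 0, 0) total [-0.006 -0.002 -0.007] n 1 [-0.0062 -0.0023 -0.0075]
[-15.17842877  -2.981596    19.48745916]
```

```bash
python3 -m creep '[[[0,0,0.01,0,0],[0,0,0,0,0]]]'
python3 - <<'E'
from h import *
seat((8,0,0)); print(telemetry.get_obs()['force'])
s=snap('side'); w=snap('wrist')
for v in(s,w):
  for q in('bar_mid','clip_seat'): print(q,[(np.round(d['uv'],1),round(d['confidence'],2)) for d in nets.landmark_of(v,q)[:2]])
  for r in nets.masks_of(v,'bar')[:1]:
    ys,xs=np.nonzero(r['region']); print('mask',r['confidence'],len(xs),xs.min(),xs.max(),ys.min(),ys.max())
  print(proj(v,[S,S-.06*U,S+.06*U,S+.07*U]))
E
```

```text
clock: 35.75
tool_pos: [0.5636, 0.1979, 0.2411]
orientation: [174.5, -23.2, 0.1]
force: [-20.1, -4.4, 26.4]
opening: 0.015
gripper_force: 30.0
grasp in seat mm [ 9.7 -0.8 -2.7] bar axis dev deg 0.1 -1.82 j [ 31.9  16.9 -49.   68.  -18.1  -7.3]
(8, 0, 0) total [-0.009 -0.003 -0.013] n 1 [-0.0088 -0.0028 -0.0135]
[-20.05629549  -4.39713554  26.42444561]
bar_mid [(array([329. , 193.3]), 0.45)]
clip_seat [(array([228.7, 284.3]), 0.58), (array([395.7, 427.6]), 0.57)]
mask 0.6 40 246 252 296 303
[[232.10898637 284.09792903]
 [252.7623401  302.40504452]
 [211.8265079  266.02296694]
 [208.48485841 263.03568453]]
bar_mid [(array([310. , 316.8]), 0.68)]
clip_seat []
mask 0.97 4564 289 330 188 362
[[307.51705917 338.60997088]
 [307.24987092 435.43831911]
 [307.85438891 214.08585093]
 [307.91966628 189.67878116]]
```

```bash
python3 -m creep '[[[0,0,-0.012,0,0],[0,0,0,0,0.28],[0,0,0,0,0.28],[0,0,0,0,0.28],[0,0,0,0,0.28]]]'
python3 - <<'E'
from h import *
seat((8,0,50),(-30,0,120)); print(telemetry.get_obs()['force'])
w=snap('wrist')
r=nets.masks_of(w,'bar')[0]; ys,xs=np.nonzero(r['region']); print('mask',r['confidence'],len(xs),xs.min(),xs.max(),ys.min(),ys.max())
print(proj(w,[S,S+.06*U,S+.07*U]))
E
```

```text
clock: 36.57
tool_pos: [0.5631, 0.1987, 0.2398]
orientation: [174.5, -22.9, 0.1]
force: [0.4, -0.6, 0.2]
opening: 0.0241
gripper_force: 0.0
grasp in seat mm [ 7.9  0.1 -3.7] bar axis dev deg 0.13 -2.11 j [ 32.3  17.  -48.8  66.9 -18.2  -6.6]
(8, 0, 50) total [-0.009  0.026 -0.267] n 2 [-0.0047  0.013  -0.1335]
(-30, 0, 120) total [-0.203  0.032 -0.341] n 2 [-0.1014  0.0161 -0.1706]
[ 0.42597969 -0.57676262  0.22699917]
mask 0.61 4515 291 331 186 361
[[309.51846709 336.53625155]
 [310.3169079  210.58143094]
 [310.47427489 185.78759336]]
```

```bash
python3 -m creep '[[[-0.002,0.006,-0.067,0,0.28],[-0.002,0.006,-0.067,0,0.28],[-0.002,0.006,-0.067,0,0.28],[-0.003,0.008,-0.067,0,0.28],[-0.1,0.016,-0.17,0,0.28],[-0.1,0.016,-0.17,0,0.28],[0,0,0,0,0.28],[0,0,0,0,0.28]]]'
python3 - <<'E'
from h import *
print(telemetry.get_obs()['force'])
w=snap('wrist');s=snap('side')
for n,v in(('w',w),('s',s)):
  for q in('bar_mid','clip_seat'): print(n,q,[(np.round(d['uv'],1),round(d['confidence'],2)) for d in nets.landmark_of(v,q)[:2]])
  for r in nets.masks_of(v,'bar')[:1]:
    ys,xs=np.nonzero(r['region']); print('mask',r['confidence'],len(xs),xs.min(),xs.max(),ys.min(),ys.max())
  print(proj(v,[S,S-.06*U,S+.06*U,S+.07*U]).round(1).tolist())
a=w['frame'][150:450,200:420,::-1];b=s['frame'][215:335,170:290,::-1]
r=lambda f,k:cv2.resize(f,k,interpolation=cv2.INTER_CUBIC)
cv2.imwrite('pics/end.png',np.hstack([r(a,(400,545)),r(b,(400,545))]))
E
```

```text
clock: 37.33
tool_pos: [0.4762, 0.1992, 0.338]
orientation: [174.7, -23.0, 0.2]
force: [0.7, 1.0, -0.2]
opening: 0.0247
gripper_force: 0.0
[ 0.68102364  0.98837125 -0.22540182]
w bar_mid [(array([296.6, 181.4]), 0.74), (array([633.6, 112.9]), 0.27)]
w clip_seat [(array([294.7, 188.7]), 0.71)]
mask 0.58 3026 284 308 101 269
[[296.3, 194.2], [296.9, 265.4], [295.7, 110.7], [295.5, 95.3]]
s bar_mid [(array([226.7, 283. ]), 0.65), (array([276. , 268.4]), 0.45)]
s clip_seat [(array([232.5, 282.4]), 0.75), (array([396.1, 426.9]), 0.67)]
mask 0.62 205 207 254 263 305
[[232.1, 284.1], [252.8, 302.4], [211.8, 266.0], [208.5, 263.0]]
```

View pics/end.png

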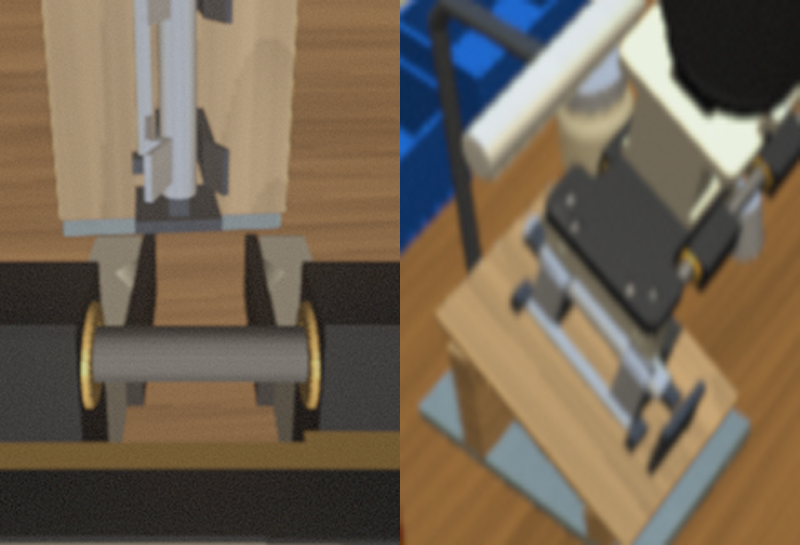

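The bar lies along the slope, with its lower end by the foot stop (crop 180,200) and the jaw nose over its edge (155,170). I'll check the lid and scraper numerically before handing in.

Run:
```python
from h import *
s=snap('side');t=snap('top')
for q in('lid_edge','scraper','blade_tip'):
  for n,v in(('s',s),('t',t)): print(q,n,[(np.round(d['uv']),round(d['confidence'],2),onz(v,d['uv'],.19 if q=='lid_edge' else .005).round(3)) for d in nets.landmark_of(v,q)[:1]])
print('lid edge predicted if 1.77 rad',proj(s,[.73,-.156,.192]),proj(t,[.73,-.156,.192]))
```

```text
lid_edge s [(array([348., 224.]), 0.38, array([ 0.455, -0.027,  0.19 ]))]
lid_edge t [(array([397., 124.]), 0.66, array([ 0.733, -0.156,  0.19 ]))]
scraper s [(array([334., 288.]), 0.81, array([ 0.474, -0.006,  0.005]))]
scraper t [(array([335., 242.]), 0.74, array([ 0.474, -0.018,  0.005]))]
blade_tip s []
blade_tip t [(array([343., 204.]), 0.72, array([ 0.576, -0.037,  0.005]))]
lid edge predicted if 1.77 rad [[281.24140271 161.65865849]] [[397.71963344 125.59542467]]
```

The top camera puts the lid edge where an upright lid would have it, and the scraper is flat at its starting place. Handing in.

```bash
python3 -c "
from plant import workorder
print(workorder.close_job())"
```

```text
the job is handed in; nothing more can be done
None
```

The job is handed in, but the hand-in call gave no verdict: by my camera checks the lid stands open at about 1.77 rad, the scraper lies flat at its starting place, and the bar is home in the smaller holder's clip with the jaw closed over it.

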